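Put the labware away by kind

ROBOT

A 6-joint arm with a two-finger parallel gripper is mounted at the origin on the work surface. World frame = base frame: x ahead of the robot, y to its left, z up, the work surface at z = 0. Lengths are in m, angles in rad, forces in N, time in s.
With the tool pointing down it reaches from about 0.25 to 0.725 m from the base axis. Payload 4 kg.
Tool frame: the origin (TCP) lies at the very end of the fingers, on their centre line; the grasp point (between the pads) lies 19 mm behind it; y points along the fingers, z is the direction in which the jaws open and shut, and the axes are right-handed (so a half turn about y gives the same grasp; the last joint's range is limited). The gripper opens to 85 mm and grips with 20 to 120 N. Pads are 22 mm wide; open, the fingers measure 114 mm over their backs; the gripper's body (76 mm by 85 mm) begins 54 mm behind the grasp point. The pads swing forward as they close: fully open they stand 13 mm farther back than shut.
Start: joints at [-1.161, 0.241, 0.005, 1.335, 0, 1.571], TCP at [0.199, -0.459, 0.231] pointing down, gripper open.
Joint ranges: [-2.72, 2.72], [-1.05, 1.87], [-1.09, 1.28], [-1.99, 2.15], [-1.42, 1.44], [-3.14, 3.14]. Speed limits (rad/s): [2.79, 2.79, 3.14, 3.14, 3.14, 3.14].

INTERFACE

Orientations are given as a unit quaternion [x, y, z, w].
In Python, from workcell import bot gives the robot as it stands. The module is installed in compiled form; this text tells all that it offers.
- The arm moves only by the tool move_arm, never from a script. Its argument "increments" is a list of rows, each an object with "grip": the closure, from 0 (fully open) to 1 (shut); "linear": the shift along the tool's x, y, z scaled (see below), a list of three; "twist": the turn about the tool's y scaled (see below). A call has exactly 5 rows; each row shifts and turns the pose as measured when the row begins, along the tool's axes as they then stand; what a row does not reach is not made up. The controller multiplies each number of a shift by 0.2 m and each number of a turn by 2 rad. A row lasts 1/10 s, in which the tool goes at most 50 mm and 8.59 degrees, less where a joint would pass 70% of its speed; a pose out of reach is approached as far as the arm can. A call with a number of a shift or a turn outside -1 to 1 is refused whole. A call with a gripper value outside its range is refused whole. The fingers move at their own pace and stop on an object; the grip force is fixed at half the most. Time passes only in rows, so rows that do not move let the fingers close, or fill a call up. It gives the time, the measured TCP pose, the force and the opening at its end, in the units of the state.
- bot.get_obs(): the state, without advancing time (a new reading comes with each control period).
- bot.camera(name): name is "side" or "top" or "wrist"; returns (picture, depth): 400x640x3 uint8, blue, green, red; 400x640 float32, m along the optical axis (not along the pixel's ray), 0 where there is no reading.
- bot.camera_params(name): a dict with "camera_matrix" (3x3 intrinsics, pixels), "rvec" (rotation vector, rad) and "tvec" (3), from world to camera coordinates, as OpenCV has them; the wrist camera has in their place "T_tool_cam" (4x4, takes a point from camera to tool coordinates, whose origin is the TCP and whose axes are the tool frame's). Camera axes: x right, y down, z forward; pixel columns grow to the right and rows downward; lengths in m; the calibration is good to about 2 mm. A picture is of the moment at which its call begins: read the wrist's pose just before it. camera_params takes no time and is no camera call.
- bot.job_done(): hands the job in, once; it reports no verdict.
The state is a dict: "clock": time; "joint_pos": joint angles; "joint_vel": joint speeds; "tau": joint torques, N m; "eef_pos": TCP position; "tool_rot": TCP orientation; "ft_force": force on the tool from outside, world axes, zero at the start; "ft_torque": the same for the moment, N m; "grip_width": finger opening in m.
Only numpy, scipy, OpenCV 4.12 (cv2) and the standard library are available. Lean on these libraries where they do the work, as an engineer would, in place of code of your own. Each camera call takes 0.05 s, during which the arm holds its last target. There are 200 camera calls.

TASK

Clear up after the plating session: stand both screw-cap bottles upright in the rimmed steel tray, lay the slide box flat and lengthwise in the middle of the dock, between its end stops and in line with it, and stack the two culture dishes on the middle of the round stand, the large one below and the small one centred on top of it. Set each thing down gently, without dropping it, and leave the marker pen and the timer where they lie.

Things in the scene. Friction and masses are not known exactly. Their poses are not given: they have to be found in the camera images.
- dish_large_center (a point): the large culture dish: a closed, flat, round dish of cloudy plastic with a straw-coloured top, 60 mm across and 16 mm high, 25 to 60 g, lying flat on the bench. The point is its centre, 8 mm above its underside; z up.
- dish_small_center (a point): the small culture dish: same make, 40 mm across and 14 mm high, 14 to 30 g. The point is its centre, 7 mm above its underside; z up.
- bottle_tall_center (a point): the tall screw-cap bottle: brown, standing upright, 36 mm across and 70 mm high over all; the straight body is 50 mm high and above it is a ribbed white cap 25 mm across and 16 mm high. 60 to 130 g. The point is its centre, 35 mm above its underside (on the body); z up.
- bottle_short_center (a point): the short screw-cap bottle: brown, standing upright, 44 mm across and 48 mm high over all; the straight body is 32 mm high and above it is a ribbed white cap 38 mm across and 12 mm high. 60 to 130 g. The point is its centre, 24 mm above its underside (on the body); z up.
- slide_box_center (a point): the slide box: a closed oblong grey plastic box with a paper label on top, 84 mm long (its x axis), 34 mm wide (y), 30 mm high, 55 to 115 g, lying flat. The point is its centre, 15 mm above its underside; z up.
- dish_stand_top (a point): the dish stand: a fixed round black-topped stand, 100 mm across, 12 mm high, flat top without a rim. The point is the centre of its top face, 12 mm above the bench; z up.
- bottle_tray_floor (a point): the bottle tray: a fixed oblong steel tray with a low rim, 120 mm (its x axis) by 150 mm (its y axis) outside, walls 3 mm thick and 14 mm high over the bench, room inside for both bottles side by side along y. The point is the centre of its inner floor, 3 mm above the bench; z up.
- slide_dock_floor (a point): the slide dock: a fixed aluminium plate 70 mm wide (its x axis) and 124 mm long (its y axis), 8 mm thick, with a black stop 14 mm high across each end; 108 mm clear between the stops, the long sides open. The slide box lies lengthwise (along the dock's y axis) between the stops. The point is the centre of the plate's upper face, 8 mm above the bench; z up.
- marker_center (a point): a marker pen lying loose between two of the three places, 120 mm long (its x axis), 15 mm thick; leave it. The point is 7 mm above the bench, near its middle.
- timer_center (a point): a small grey square bench timer, 44 x 44 x 18 mm, loose in the row with the things to be put away; leave it. The point is its centre.
Mind the look-alikes: they are no part of the job. Leave any blue look-alike of the part that bears slide_box_center alone.

How it is judged:
At the end, for the whole second after the job is handed in: Large dish within 15 mm of the stand's middle; small dish on it within 10 mm; both bottles on the tray floor inside its rim; slide box on the dock within 15 mm across, 14 mm along and 0.2 rad of it; all within 0.1 rad of upright, released and at rest (horizontal distance between dish_large_center and dish_stand_top below 0.015 m and z of dish_large_center in the frame of dish_stand_top between 0.005 and 0.011 m and horizontal distance between dish_small_center and dish_large_center below 0.01 m and z of dish_small_center in the frame of dish_large_center between 0.012 and 0.018 m and x of bottle_tall_center in the frame of bottle_tray_floor between -0.041 and 0.041 m and y of bottle_tall_center in the frame of bottle_tray_floor between -0.056 and 0.056 m and z of bottle_tall_center in the frame of bottle_tray_floor between 0.031 and 0.039 m and x of bottle_short_center in the frame of bottle_tray_floor between -0.037 and 0.037 m and y of bottle_short_center in the frame of bottle_tray_floor between -0.052 and 0.052 m and z of bottle_short_center in the frame of bottle_tray_floor between 0.02 and 0.028 m and x of slide_box_center in the frame of slide_dock_floor between -0.015 and 0.015 m and y of slide_box_center in the frame of slide_dock_floor between -0.014 and 0.014 m and z of slide_box_center in the frame of slide_dock_floor between 0.011 and 0.019 m and angle between the x axis of slide_box_center and the y axis of slide_dock_floor, either way round below 0.2 rad and angle between each of dish_large_center, dish_small_center, bottle_tall_center, bottle_short_center, slide_box_center's own z axis and vertical below 0.1 rad and linear speed of each of dish_large, dish_small, bottle_tall, bottle_short, slide_box below 0.02 m/s and angular speed of each of dish_large, dish_small, bottle_tall, bottle_short, slide_box below 0.2 rad/s); the robot touches nothing.
It fails at once if a thing is dropped or thrown: faster than 0.8 m/s while the fingers do not hold it ((linear speed of dish_large above 0.8 m/s and contact force between dish_large and the fingers below 0.05 N) or (linear speed of dish_small above 0.8 m/s and contact force between dish_small and the fingers below 0.05 N) or (linear speed of bottle_tall above 0.8 m/s and contact force between bottle_tall and the fingers below 0.05 N) or (linear speed of bottle_short above 0.8 m/s and contact force between bottle_short and the fingers below 0.05 N) or (linear speed of slide_box above 0.8 m/s and contact force between slide_box and the fingers below 0.05 N)).
It fails at once if the marker pen or the timer is pushed more than 15 mm from where it lay (distance of any of marker_center, timer_center from where it was at the start of the episode above 0.015 m).
It also fails if it takes over 115 s, if anything falls off the work surface, if the arm or the gripper's body presses on something with over 40 N, if the wrist force passes 120 N, or if a joint passes its speed limit or range.

## Working session

There is one attempt and no reset: what is moved stays moved. The work goes in short steps, Python scripts to look and compute and a tool call to move; the robot and the scene stay as the last step left them, time stands still between calls to the robot, and variables do not carry over. Pictures are saved under pics/ and viewed, about 12 in all and at most 16, crops included, and the job is handed in when it is done.

Besides the shell and the picture viewer there is one more tool, called after "Emit:" by a JSON object that holds its "method" and its "body". move_arm: Moves the arm, as the interface text tells. Its arguments: {"type":"object","properties":{"increments":{"type":"array"}},"required":["increments"]}

```bash
mkdir -p pics
cat > h.py <<'E'
import numpy as np, cv2
from scipy.spatial.transform import Rotation as R
from workcell import bot
def cam(n):
    o=bot.get_obs(); p=bot.camera_params(n); im,d=bot.camera(n); K=np.array(p["camera_matrix"])
    if n=="wrist":
        T=np.eye(4);T[:3,:3]=R.from_quat(o["tool_rot"]).as_matrix();T[:3,3]=o["eef_pos"];T=T@np.array(p["T_tool_cam"])
    else:
        M=np.eye(4);M[:3,:3]=cv2.Rodrigues(np.array(p["rvec"],float))[0];M[:3,3]=np.ravel(p["tvec"]);T=np.linalg.inv(M)
    v,u=np.mgrid[:400,:640]
    P=np.stack([(u-K[0,2])/K[0,0]*d,(v-K[1,2])/K[1,1]*d,d],-1)@T[:3,:3].T+T[:3,3]
    P[d==0]=np.nan
    return im,d,P
E
python3 - <<'E'
from h import *
o=bot.get_obs();print({k:np.round(v,3) for k,v in o.items()});print(R.from_quat(o["tool_rot"]).as_matrix().round(2))
for n in("top","side"):
    im,d,P=cam(n);cv2.imwrite(f"pics/{n}0.png",im);np.savez(f"{n}0.npz",im=im,P=P)
    print(n,P[200,320],P[50,100],P[350,500])
print(bot.camera_params("wrist"))
E
```

```text
{'clock': np.float64(0.0), 'joint_pos': array([-1.161,  0.241,  0.004,  1.335,  0.   ,  1.571]), 'joint_vel': array([-0.001,  0.004,  0.001,  0.001,  0.001,  0.   ]), 'tau': array([-1.0000e-03, -3.7231e+01,  2.5241e+01,  1.7000e-02, -0.0000e+00,
       -0.0000e+00]), 'eef_pos': array([ 0.199, -0.458,  0.23 ]), 'tool_rot': array([-0.144,  0.693, -0.692,  0.144]), 'ft_force': array([ 0.474, -0.245, -0.423]), 'ft_torque': array([ 0.016, -0.027,  0.013]), 'grip_width': np.float64(0.085)}
[[-0.92 -0.    0.4 ]
 [-0.4   0.   -0.92]
 [-0.   -1.   -0.  ]]
top [ 0.52268605 -0.01245146  0.00171353] [ 8.71988577e-01  5.15725585e-01 -5.68490362e-04] [ 0.19400063 -0.41903401 -0.00189573]
side [ 0.51911599 -0.05900142 -0.00239862] [ 1.4731673  -0.34968455 -0.04284079] [ 0.10089778  0.1041679  -0.0018256 ]
{'camera_matrix': array([[297.64068461,   0.        , 323.3436179 ],
       [  0.        , 297.64068461, 196.30157482],
       [  0.        ,   0.        ,   1.        ]]), 'T_tool_cam': array([[ 4.54914309e-04,  9.45596823e-01,  3.25340500e-01,
        -8.44798919e-02],
       [-2.40255102e-04, -3.25340421e-01,  9.45596929e-01,
        -1.41834112e-01],
       [ 9.99999868e-01, -5.08330288e-04,  7.91824482e-05,
        -3.25050978e-06],
       [ 0.00000000e+00,  0.00000000e+00,  0.00000000e+00,
         1.00000000e+00]])}
```

View pics/top0.png

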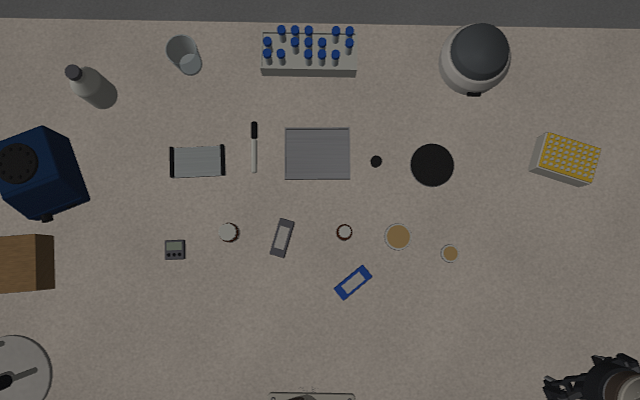

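View pics/side0.png

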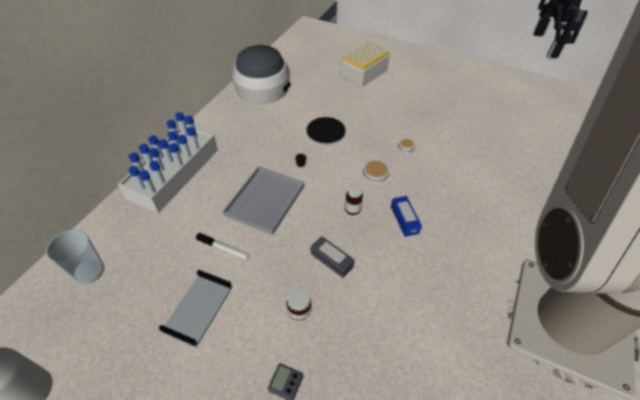

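Top view: the row holds the timer (175,250), short bottle (229,232), grey slide box (283,238), tall bottle (345,232), large dish (398,236) and small dish (450,253). The targets are the dock (197,161), tray (317,153) and stand (432,165). The pen is at (254,147), and there's a stray black cap at (376,161).
Two things could be the slide box: the grey one with a label at (283,238) and the blue one at (353,282). The grey one fits the description. I'll confirm it in a crop.

Run:
```python
from h import *
z=np.load("top0.npz");im,P=z["im"],z["P"]
cv2.imwrite("pics/crop.png",cv2.resize(im[120:310,150:470],None,fx=2.5,fy=2.5,interpolation=cv2.INTER_CUBIC))
bench=np.nanmedian(P[180:215,200:480,2]);print("bench",bench)
B={"timer":(160,190,235,265,.010),"short":(212,245,216,250,.038),"box":(264,300,212,264,.02),"tall":(330,360,216,248,.06),"blue":(328,378,260,305,.02),
"dl":(380,416,218,255,.008),"ds":(436,464,240,268,.007),"dock":(164,230,140,182,.004),"stops":(164,230,140,182,.016),"tray":(280,355,122,185,.008),"stand":(405,460,140,190,.006),"marker":(245,262,118,178,.006),"cap":(366,386,150,172,.006)}
for k,(a,b,c,d,h) in B.items():
    Q=P[c:d,a:b].reshape(-1,3);Q=Q[Q[:,2]>h+bench]
    (cx,cy),s,an=cv2.minAreaRect(Q[:,:2].astype(np.float32));
    pc,r=cv2.minEnclosingCircle(Q[:,:2].astype(np.float32))
    print(k,len(Q),"rect",np.round((cx,cy),4),np.round(s,3),round(an,1),"circ",np.round(pc,4),round(r,3),"z",np.round(np.percentile(Q[:,2],[10,50,95]),3))
```

```text
bench 6.938423547930839e-06
timer 399 rect [0.4039 0.3107] [0.043 0.045] 1.4 circ [0.4044 0.3112] 0.029 z [0.015 0.018 0.022]
short 254 rect [0.4446 0.1891] [0.038 0.037] 1.2 circ [0.4441 0.189 ] 0.02 z [0.044 0.048 0.051]
box 588 rect [0.4348 0.0704] [0.034 0.085] 74.8 circ [0.4346 0.0701] 0.044 z [0.027 0.03  0.034]
tall 117 rect [ 0.4484 -0.0668] [0.024 0.026] 45.6 circ [ 0.4485 -0.0667] 0.013 z [0.067 0.07  0.073]
blue 607 rect [ 0.3384 -0.0887] [0.034 0.085] 40.4 circ [ 0.3386 -0.0881] 0.044 z [0.027 0.03  0.034]
dl 567 rect [ 0.4429 -0.1895] [0.059 0.059] 88.3 circ [ 0.4418 -0.1891] 0.031 z [0.013 0.016 0.02 ]
ds 260 rect [ 0.4063 -0.3061] [0.039 0.039] 28.3 circ [ 0.4034 -0.3034] 0.024 z [0.01  0.014 0.019]
dock 1671 rect [0.6092 0.2734] [0.096 0.15 ] 1.4 circ [0.6079 0.2732] 0.087 z [0.005 0.008 0.023]
stops 239 rect [0.6062 0.2689] [0.069 0.124] 4.0 circ [0.6066 0.2685] 0.07 z [0.018 0.022 0.026]
tray 435 rect [ 0.6311 -0.0047] [0.122 0.15 ] 1.1 circ [ 0.6308 -0.0047] 0.095 z [0.009 0.013 0.017]
stand 1519 rect [ 0.6116 -0.2746] [0.107 0.114] 4.8 circ [ 0.6217 -0.2658] 0.065 z [0.009 0.012 0.016]
marker 312 rect [0.6472 0.1447] [0.026 0.128] 88.7 circ [0.6471 0.1406] 0.064 z [0.009 0.013 0.017]
cap 116 rect [ 0.6171 -0.1395] [0.025 0.035] 85.7 circ [ 0.6176 -0.1411] 0.02 z [0.02  0.024 0.027]
```

View pics/crop.png

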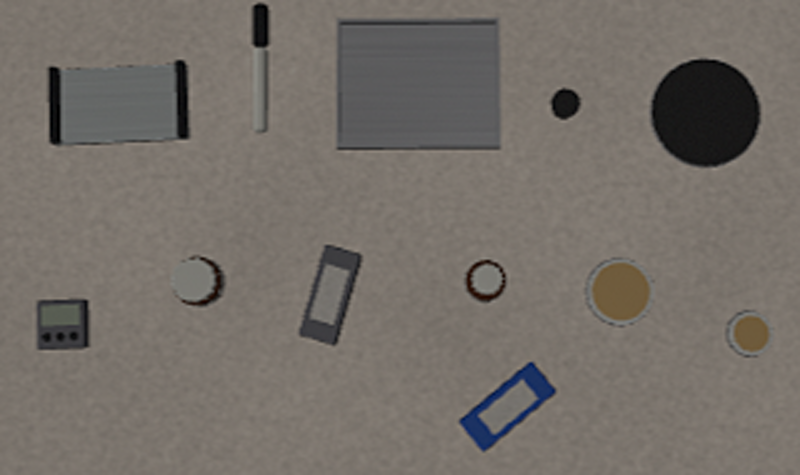

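The crop confirms that the grey labelled box at top-view (283,238) is the slide box. The blue one is the look-alike and stays put. I'll turn the jaws along world x and refine the round shapes at the same time.

Emit:
{"method": "move_arm", "body": {"increments": [{"grip": 0, "linear": [0, 0, 0], "twist": -0.073}, {"grip": 0, "linear": [0, 0, 0], "twist": -0.073}, {"grip": 0, "linear": [0, 0, 0], "twist": -0.073}, {"grip": 0, "linear": [0, 0, 0], "twist": -0.073}, {"grip": 0, "linear": [0, 0, 0], "twist": -0.073}]}}

```text
clock: 0.6
eef_pos: [0.1982, -0.4563, 0.2277]
tool_rot: [-0.387, 0.594, -0.588, 0.388]
ft_force: [1.5, 0.2, 0.5]
grip_width: 0.0856
```

Run:
```python
from h import *
z=np.load("top0.npz");im,P=z["im"],z["P"]
def comp(mask,c,h):
    n,l,st,ce=cv2.connectedComponentsWithStats(mask.astype(np.uint8));k=l[c[1],c[0]]
    m=l==k;Q=P[m];Q=Q[abs(Q[:,2]-h)<.006];return Q
g=im.max(2)
for nme,c,h in(("stand",(432,165),.012),("cap",(376,161),.025)):
    Q=comp(g<60,c,h);pc,r=cv2.minEnclosingCircle(Q[:,:2].astype(np.float32));print(nme,len(Q),Q.mean(0).round(4),np.round(pc,4),r, np.sqrt(len(Q)))
hsv=cv2.cvtColor(im,cv2.COLOR_BGR2HSV)
for nme,c,h in(("dl",(398,236),.016),("ds",(450,253),.014)):
    Q=comp((hsv[...,1]>90),c,h);print(nme,len(Q),Q.mean(0).round(4))
S=P[140:182,164:230].reshape(-1,3);S=S[(S[:,2]>.017)]
for s in(S[S[:,1]>.27],S[S[:,1]<.27]):print("stop",len(s),s.mean(0).round(4),np.median(s,0).round(4))
o=bot.get_obs();print(o["clock"],o["eef_pos"],R.from_quat(o["tool_rot"]).as_matrix()[:,2])
```

```text
stand 1436 [ 0.6075 -0.2672  0.012 ] [ 0.6079 -0.2672] 0.049885936081409454 37.89459064299283
cap 96 [ 0.6119 -0.1375  0.0242] [ 0.6114 -0.1376] 0.013364183716475964 9.797958971132712
dl 391 [ 0.4426 -0.1888  0.0165]
ds 139 [ 0.4068 -0.3064  0.0144]
stop 116 [0.6015 0.3263 0.0218] [0.6014 0.3262 0.022 ]
stop 118 [0.6099 0.2108 0.0217] [0.6097 0.2109 0.0219]
0.6 [ 0.19820456 -0.4562659   0.22766687] [ 0.91743918 -0.39782866 -0.00614129]
```

Emit:
{"method": "move_arm", "body": {"increments": [{"grip": 0, "linear": [0, 0, 0], "twist": -0.068}, {"grip": 0, "linear": [0, 0, 0], "twist": -0.068}, {"grip": 0, "linear": [0, 0, 0], "twist": -0.068}, {"grip": 0.2, "linear": [-0.2, 0, 0.08], "twist": 0}, {"grip": 0.2, "linear": [-0.2, 0, 0.08], "twist": 0}]}}

```text
clock: 1.1
eef_pos: [0.2277, -0.3764, 0.2247]
tool_rot: [-0.502, 0.501, -0.492, 0.505]
ft_force: [0.8, 1.0, 1.4]
grip_width: 0.0683
```

Emit:
{"method": "move_arm", "body": {"increments": [{"grip": 0.2, "linear": [-0.225, 0, 0.09], "twist": 0}, {"grip": 0.2, "linear": [-0.225, 0, 0.09], "twist": 0}, {"grip": 0.2, "linear": [-0.225, 0, 0.09], "twist": 0}, {"grip": 0.2, "linear": [-0.225, 0, 0.09], "twist": 0}, {"grip": 0.2, "linear": [-0.225, 0, 0.09], "twist": 0}]}}

```text
clock: 1.6
eef_pos: [0.3154, -0.1427, 0.2252]
tool_rot: [-0.499, 0.504, -0.493, 0.503]
ft_force: [1.5, -0.1, 0.2]
grip_width: 0.0682
```

Emit:
{"method": "move_arm", "body": {"increments": [{"grip": 0.2, "linear": [-0.22, 0.02, 0.085], "twist": 0}, {"grip": 0.2, "linear": [-0.22, 0.02, 0.085], "twist": 0}, {"grip": 0.2, "linear": [-0.22, 0.02, 0.085], "twist": 0}, {"grip": 0.2, "linear": [-0.22, 0.02, 0.085], "twist": 0}, {"grip": 0.2, "linear": [-0.22, 0.02, 0.085], "twist": 0}]}}

```text
clock: 2.1
eef_pos: [0.3999, 0.0878, 0.2075]
tool_rot: [-0.499, 0.503, -0.494, 0.504]
ft_force: [2.2, -0.6, 0.1]
grip_width: 0.0686
```

Emit:
{"method": "move_arm", "body": {"increments": [{"grip": 0.2, "linear": [-0.2, 0.05, 0.08], "twist": 0}, {"grip": 0.2, "linear": [-0.18, 0.08, 0.07], "twist": 0}, {"grip": 0.2, "linear": [-0.1, 0.1, 0.05], "twist": 0}, {"grip": 0.2, "linear": [0, 0.05, 0], "twist": 0}, {"grip": 0.2, "linear": [0, 0, 0], "twist": 0}]}}

```text
clock: 2.6
eef_pos: [0.4399, 0.1951, 0.1486]
tool_rot: [-0.502, 0.5, -0.491, 0.506]
ft_force: [-0.3, 0.4, 0.5]
grip_width: 0.0684
```

Run:
```python
from h import *
o=bot.get_obs();print(o["clock"],o["eef_pos"],R.from_quat(o["tool_rot"]).as_matrix().round(3).tolist())
im,d,P=cam("wrist");cv2.imwrite("pics/w1.png",im)
Q=P.reshape(-1,3);e=o["eef_pos"]
S=Q[(abs(Q[:,2]-.048)<.006)&(np.hypot(Q[:,0]-.444,Q[:,1]-.189)<.03)];print(len(S),S.mean(0),cv2.minEnclosingCircle(S[:,:2].astype(np.float32)))
```

```text
2.6 [0.43991438 0.1950602  0.14859984] [[0.016, -0.005, 1.0], [-1.0, 0.013, 0.016], [-0.013, -1.0, -0.005]]
1485 [0.44405728 0.19191224 0.0470848 ] ((0.44438186287879944, 0.1908605992794037), 0.020382627844810486)
```

View pics/w1.png

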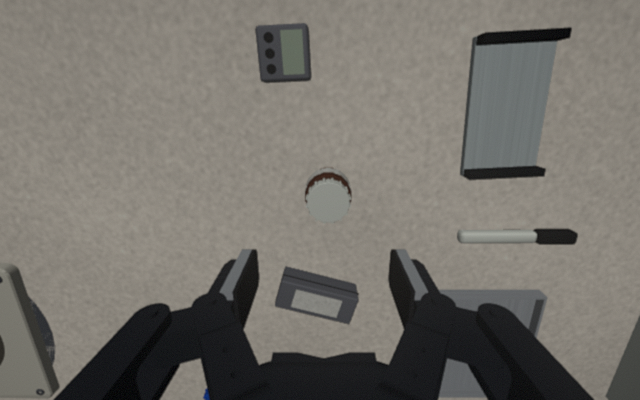

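Emit:
{"method": "move_arm", "body": {"increments": [{"grip": 0.2, "linear": [0.035, 0.1, 0.022], "twist": 0.008}, {"grip": 0.2, "linear": [0, 0.2, 0], "twist": 0}, {"grip": 0.2, "linear": [0, 0.2, 0], "twist": 0}, {"grip": 0.2, "linear": [0, 0.15, 0], "twist": 0}, {"grip": 0.2, "linear": [0, 0.04, 0], "twist": 0}]}}

```text
clock: 3.15
eef_pos: [0.4495, 0.1856, 0.0153]
tool_rot: [-0.491, 0.505, -0.5, 0.504]
ft_force: [-0.0, 0.2, 0.3]
grip_width: 0.0682
```

Emit:
{"method": "move_arm", "body": {"increments": [{"grip": 1, "linear": [0, 0, 0], "twist": 0}, {"grip": 1, "linear": [0, 0, 0], "twist": 0}, {"grip": 1, "linear": [0, 0, 0], "twist": 0}, {"grip": 1, "linear": [0, 0, 0], "twist": 0}, {"grip": 1, "linear": [0, 0, 0], "twist": 0}]}}

```text
clock: 3.65
eef_pos: [0.4529, 0.1847, 0.0214]
tool_rot: [-0.487, 0.504, -0.502, 0.506]
ft_force: [0.0, -0.1, -0.8]
grip_width: 0.0416
```

Emit:
{"method": "move_arm", "body": {"increments": [{"grip": 0.2, "linear": [0, 0, 0], "twist": 0}, {"grip": 0.2, "linear": [0, 0, 0], "twist": 0}, {"grip": 0.2, "linear": [0, 0, 0], "twist": 0}, {"grip": 0.2, "linear": [0, 0, 0], "twist": 0}, {"grip": 0.2, "linear": [0, 0, 0], "twist": 0}]}}

```text
clock: 4.15
eef_pos: [0.4542, 0.1855, 0.023]
tool_rot: [-0.486, 0.504, -0.503, 0.507]
ft_force: [0.7, -0.1, 1.7]
grip_width: 0.0685
```

```bash
cat > st.py <<'E'
from h import *
for i in range(3):
    o=bot.get_obs();print(o["clock"],o["eef_pos"].round(4),o["joint_vel"].round(3),o["grip_width"].round(4),o["ft_force"].round(1));
    if i<2: im,d,P=cam("wrist")
print(R.from_quat(o["tool_rot"]).as_matrix().round(3).tolist())
E
python3 st.py
```

```text
Traceback (most recent call last):
  File "st.py", line 3, in <module>
    o=bot.get_obs();print(o["clock"],o["eef_pos"].round(4),o["joint_vel"].round(3),o["grip_width"].round(4),o["ft_force"].round(1));
                                                                                   ^^^^^^^^^^^^^^^^^^^^^
AttributeError: 'float' object has no attribute 'round'
```

```bash
sed -i 's/o\["grip_width"\].round(4)/round(float(o["grip_width"]),4)/' st.py
cat >> st.py <<'E'
Q=P.reshape(-1,3);e=o["eef_pos"]
cv2.imwrite("pics/w_st.png",im)
E
python3 st.py
python3 - <<'E'
from h import *
im,d,P=cam("top");Q=P[200:260,200:260].reshape(-1,3);S=Q[(abs(Q[:,2]-.048)<.006)&(np.hypot(Q[:,0]-.444,Q[:,1]-.189)<.03)];print(len(S),S[:,:2].mean(0) if len(S) else 0)
E
```

```text
4.15 [0.4542 0.1855 0.023 ] [ 0.002  0.003  0.001  0.002  0.    -0.   ] 0.0685 [ 0.7 -0.1  1.7]
4.2 [0.4542 0.1855 0.0229] [ 0.     0.    -0.    -0.    -0.002 -0.   ] 0.0682 [-0.5 -0.3 -0. ]
4.25 [0.4541 0.1855 0.0229] [-0.    -0.001  0.     0.     0.     0.002] 0.0679 [ 0.8  0.7 -0.3]
[[-0.013, 0.019, 1.0], [-1.0, 0.021, -0.013], [-0.022, -1.0, 0.019]]
1 [0.41959805 0.17333776]
```

View pics/w_st.png

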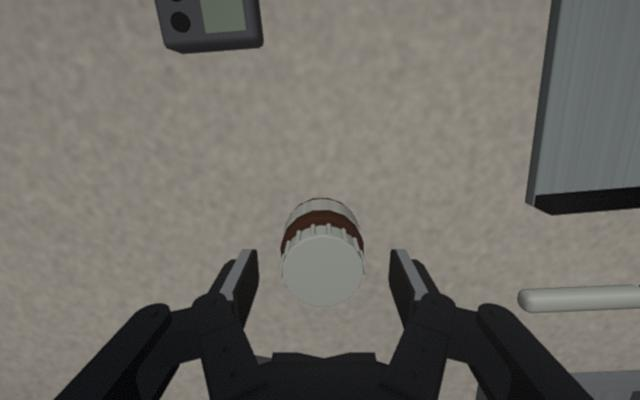

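```bash
cat > look.py <<'E'
import sys
from h import *
# usage: look.py x y topz radius : find top face near there in wrist depth, give offset in tool axes
x,y,zt,r=map(float,sys.argv[1:5]); n=sys.argv[5] if len(sys.argv)>5 else "wrist"
o=bot.get_obs();e=o["eef_pos"];M=R.from_quat(o["tool_rot"]).as_matrix()
im,d,P=cam(n);cv2.imwrite(f"pics/look_{n}.png",im)
Q=P.reshape(-1,3);S=Q[(abs(Q[:,2]-zt)<.005)&(np.hypot(Q[:,0]-x,Q[:,1]-y)<r)]
print("clock",o["clock"],"tcp",e.round(4),"tooly",M[:,1].round(3),"yaw(z)",np.degrees(np.arctan2(M[1,2],M[0,2])).round(2),"w",round(float(o["grip_width"]),4))
if len(S):
    c,rr=cv2.minEnclosingCircle(S[:,:2].astype(np.float32));rc=cv2.minAreaRect(S[:,:2].astype(np.float32))
    print(len(S),"mean",S.mean(0).round(4),"circ",np.round(c,4),round(rr,4),"rect",np.round(rc[0],4),np.round(rc[1],4),round(rc[2],1))
    print("dworld",np.round(np.array(c)-e[:2],4))
E
python3 look.py .444 .189 .048 .035
```

```text
clock 4.3 tcp [0.4541 0.1855 0.0229] tooly [ 0.019  0.021 -1.   ] yaw(z) -0.77 w 0.0683
5504 mean [0.4506 0.1931 0.0472] circ [0.4415 0.1907] 0.0324 rect [0.4441 0.1877] [0.0609 0.0402] 22.3
dworld [-0.0126  0.0052]
```

Emit:
{"method": "move_arm", "body": {"increments": [{"grip": 0.2, "linear": [-0.02, 0.03, 0], "twist": 0}, {"grip": 0.2, "linear": [-0.015, 0.03, 0], "twist": 0}, {"grip": 0.2, "linear": [0, 0.02, 0], "twist": 0}, {"grip": 1, "linear": [0, 0.005, 0], "twist": 0}, {"grip": 1, "linear": [0, 0.005, 0], "twist": 0}]}}

```text
clock: 4.85
eef_pos: [0.4544, 0.1937, 0.0036]
tool_rot: [-0.487, 0.504, -0.502, 0.507]
ft_force: [-4.2, -3.6, 21.4]
grip_width: 0.0424
```

Emit:
{"method": "move_arm", "body": {"increments": [{"grip": 1, "linear": [0, 0, 0], "twist": 0}, {"grip": 1, "linear": [0, 0, 0], "twist": 0}, {"grip": 1, "linear": [0, 0, 0], "twist": 0}, {"grip": 1, "linear": [0, 0, 0], "twist": 0}, {"grip": 1, "linear": [0, 0, 0], "twist": 0}]}}

```text
clock: 5.35
eef_pos: [0.4544, 0.1936, 0.0038]
tool_rot: [-0.487, 0.504, -0.502, 0.507]
ft_force: [0.7, 0.1, 0.6]
grip_width: 0.0425
```

```bash
python3 st.py
```

```text
5.35 [0.4544 0.1936 0.0038] [ 0.     0.    -0.001 -0.001  0.001 -0.   ] 0.0425 [0.7 0.1 0.6]
5.4 [0.4544 0.1936 0.0038] [ 0.    -0.     0.002  0.002 -0.001 -0.001] 0.0424 [-0.2  0.9  1. ]
5.45 [0.4544 0.1936 0.0038] [-0.001 -0.     0.001  0.002  0.    -0.003] 0.0425 [-0.3  0.7  0.9]
[[-0.013, 0.019, 1.0], [-1.0, 0.021, -0.013], [-0.022, -1.0, 0.019]]
```

Emit:
{"method": "move_arm", "body": {"increments": [{"grip": 1, "linear": [0, -0.05, 0], "twist": 0}, {"grip": 1, "linear": [0, -0.1, 0], "twist": 0}, {"grip": 1, "linear": [0, -0.15, 0], "twist": 0}, {"grip": 1, "linear": [0, -0.1, 0], "twist": 0}, {"grip": 1, "linear": [0, -0.05, 0], "twist": 0}]}}

```text
clock: 5.95
eef_pos: [0.4504, 0.1905, 0.0962]
tool_rot: [-0.489, 0.505, -0.502, 0.505]
ft_force: [1.0, 0.1, -0.8]
grip_width: 0.0421
```

Emit:
{"method": "move_arm", "body": {"increments": [{"grip": 1, "linear": [0.08, 0, 0.09], "twist": 0}, {"grip": 1, "linear": [0.15, 0, 0.16], "twist": 0}, {"grip": 1, "linear": [0.17, 0, 0.18], "twist": 0}, {"grip": 1, "linear": [0.17, 0, 0.18], "twist": 0}, {"grip": 1, "linear": [0.13, 0, 0.14], "twist": 0}]}}

```text
clock: 6.45
eef_pos: [0.6014, 0.0492, 0.0991]
tool_rot: [-0.49, 0.502, -0.499, 0.509]
ft_force: [-0.3, 1.0, -0.9]
grip_width: 0.0429
```

```bash
python3 look.py .6 .06 .13 .05
```

```text
clock 6.45 tcp [0.6014 0.0492 0.0991] tooly [ 0.016  0.021 -1.   ] yaw(z) -0.11 w 0.0429
2374 mean [0.6012 0.0596 0.1288] circ [0.6014 0.0555] 0.035 rect [0.6015 0.0539] [0.0696 0.03  ] 4.4
dworld [0.     0.0064]
```

View pics/look_wrist.png

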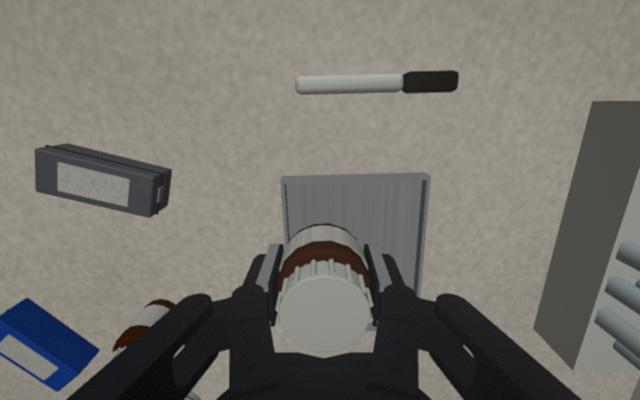

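Emit:
{"method": "move_arm", "body": {"increments": [{"grip": 1, "linear": [0.06, 0, 0.08], "twist": 0}, {"grip": 1, "linear": [0.045, 0.05, 0.062], "twist": 0}, {"grip": 1, "linear": [0, 0.14, 0], "twist": 0}, {"grip": 1, "linear": [0, 0.14, 0], "twist": 0}, {"grip": 1, "linear": [0, 0.06, 0], "twist": 0}]}}

```text
clock: 7.0
eef_pos: [0.6401, 0.0205, 0.02]
tool_rot: [-0.486, 0.501, -0.505, 0.507]
ft_force: [-0.9, -0.0, -0.7]
grip_width: 0.0425
```

```bash
python3 st.py
```

```text
7.0 [0.6401 0.0205 0.02  ] [ 0.002  0.121 -0.092 -0.232  0.003  0.006] 0.0425 [-0.9 -0.  -0.7]
7.05 [0.6391 0.0206 0.0186] [ 0.007 -0.027  0.019  0.067  0.001 -0.001] 0.0429 [-1.1 -0.4 -3.1]
7.1 [0.6396 0.0208 0.0204] [ 0.003 -0.039  0.041  0.027  0.002 -0.001] 0.0428 [-0.6  0.2 -1.8]
[[-0.012, 0.024, 1.0], [-1.0, 0.018, -0.013], [-0.018, -1.0, 0.024]]
```

Emit:
{"method": "move_arm", "body": {"increments": [{"grip": 1, "linear": [-0.03, 0, -0.02], "twist": 0}, {"grip": 1, "linear": [-0.02, 0.01, -0.02], "twist": 0}, {"grip": 1, "linear": [0, 0.02, 0], "twist": 0}, {"grip": 1, "linear": [0, 0.015, 0], "twist": 0}, {"grip": 1, "linear": [0, 0.01, 0], "twist": 0}]}}

```text
clock: 7.6
eef_pos: [0.6342, 0.0336, 0.0144]
tool_rot: [-0.485, 0.499, -0.506, 0.51]
ft_force: [0.3, -0.2, -0.8]
grip_width: 0.0426
```

```bash
python3 st.py
```

```text
7.6 [0.6342 0.0336 0.0144] [ 0.004  0.015 -0.014 -0.042 -0.     0.002] 0.0426 [ 0.3 -0.2 -0.8]
7.65 [0.6341 0.0335 0.014 ] [-0.005  0.005  0.002  0.009 -0.001  0.001] 0.0427 [-0.1  0.1 -0.8]
7.7 [0.634  0.0334 0.014 ] [-0.003  0.002  0.003  0.006 -0.002  0.   ] 0.0422 [-0.5  0.3 -0.3]
[[-0.011, 0.031, 0.999], [-1.0, 0.018, -0.011], [-0.019, -0.999, 0.031]]
```

Emit:
{"method": "move_arm", "body": {"increments": [{"grip": 1, "linear": [0.015, 0.012, 0], "twist": 0}, {"grip": 1, "linear": [0, 0.012, 0], "twist": 0}, {"grip": 1, "linear": [0, 0.01, 0], "twist": 0}, {"grip": 1, "linear": [0, 0.004, 0], "twist": 0}, {"grip": 1, "linear": [0, 0, 0], "twist": 0}]}}

```text
clock: 8.2
eef_pos: [0.6349, 0.0297, 0.0072]
tool_rot: [-0.484, 0.499, -0.506, 0.51]
ft_force: [-0.1, -0.1, -0.6]
grip_width: 0.0424
```

```bash
python3 st.py
```

```text
8.2 [0.6349 0.0297 0.0072] [-0.001 -0.002  0.003  0.002  0.001 -0.   ] 0.0424 [-0.1 -0.1 -0.6]
8.25 [0.6351 0.0297 0.0072] [ 0.     0.004 -0.002 -0.006 -0.     0.001] 0.0426 [-0.1  0.7 -0.6]
8.3 [0.635  0.0297 0.0071] [ 0.001  0.003  0.001  0.001 -0.003  0.   ] 0.0427 [-0.8 -0.6  0.5]
[[-0.012, 0.033, 0.999], [-1.0, 0.019, -0.012], [-0.019, -0.999, 0.033]]
```

Emit:
{"method": "move_arm", "body": {"increments": [{"grip": 1, "linear": [0, 0.008, 0], "twist": 0}, {"grip": 1, "linear": [0, 0.005, 0], "twist": 0}, {"grip": 0.33, "linear": [0, 0, 0], "twist": 0}, {"grip": 0.33, "linear": [0, 0, 0], "twist": 0}, {"grip": 0.33, "linear": [0, 0, 0], "twist": 0}]}}

```text
clock: 8.8
eef_pos: [0.6354, 0.0296, 0.0071]
tool_rot: [-0.484, 0.499, -0.507, 0.51]
ft_force: [1.0, -0.6, 0.1]
grip_width: 0.057
```

Emit:
{"method": "move_arm", "body": {"increments": [{"grip": 0.33, "linear": [0, -0.08, 0], "twist": 0}, {"grip": 0.33, "linear": [0, -0.15, 0], "twist": 0}, {"grip": 0.33, "linear": [0, -0.2, 0], "twist": 0}, {"grip": 0.3, "linear": [0, -0.15, 0], "twist": 0}, {"grip": 0.2, "linear": [0, 0, 0], "twist": 0}]}}

```text
clock: 9.3
eef_pos: [0.6296, 0.0274, 0.1227]
tool_rot: [-0.486, 0.501, -0.505, 0.508]
ft_force: [1.4, -0.6, 0.6]
grip_width: 0.068
```

```bash
python3 look.py .635 .03 .051 .03 wrist;python3 look.py .635 .03 .051 .03 top
```

```text
clock 9.3 tcp [0.6296 0.0274 0.1227] tooly [ 0.027  0.018 -0.999] yaw(z) -0.7 w 0.068
1833 mean [0.6353 0.0287 0.0502] circ [0.6357 0.0277] 0.0204 rect [0.6354 0.0278] [0.0394 0.039 ] 66.8
dworld [0.006  0.0003]
clock 9.35 tcp [0.6286 0.0273 0.1206] tooly [ 0.024  0.018 -1.   ] yaw(z) -0.7 w 0.0682
```

Emit:
{"method": "move_arm", "body": {"increments": [{"grip": 0.2, "linear": [0.08, 0, -0.16], "twist": 0}, {"grip": 0.2, "linear": [0.11, 0, -0.21], "twist": -0.003}, {"grip": 0.2, "linear": [0.11, 0, -0.21], "twist": -0.003}, {"grip": 0.2, "linear": [0.11, 0, -0.21], "twist": 0}, {"grip": 0.2, "linear": [0.06, 0, -0.11], "twist": 0}]}}

```text
clock: 9.9
eef_pos: [0.4378, -0.0656, 0.1023]
tool_rot: [-0.495, 0.502, -0.495, 0.508]
ft_force: [0.5, -0.3, 0.1]
grip_width: 0.0685
```

```bash
python3 look.py .448 -.067 .07 .03
```

```text
clock 9.9 tcp [ 0.4378 -0.0656  0.1023] tooly [ 0.006  0.019 -1.   ] yaw(z) 0.33 w 0.0685
1207 mean [ 0.4478 -0.0647  0.069 ] circ [ 0.448  -0.0658] 0.0139 rect [ 0.4477 -0.0656] [0.0269 0.027 ] 60.6
dworld [ 0.0101 -0.0003]
```

Emit:
{"method": "move_arm", "body": {"increments": [{"grip": 0.2, "linear": [0.01, 0.03, 0.045], "twist": 0}, {"grip": 0.2, "linear": [0, 0.12, 0], "twist": 0}, {"grip": 0.2, "linear": [0, 0.14, 0], "twist": 0}, {"grip": 0.2, "linear": [0, 0.1, 0], "twist": 0}, {"grip": 0.2, "linear": [0, 0.04, 0], "twist": 0}]}}

```text
clock: 10.45
eef_pos: [0.4447, -0.067, 0.0085]
tool_rot: [-0.496, 0.504, -0.494, 0.506]
ft_force: [-0.0, -0.8, 0.2]
grip_width: 0.0683
```

```bash
python3 st.py
```

```text
10.45 [ 0.4447 -0.067   0.0085] [ 0.009  0.156 -0.066 -0.222  0.001  0.005] 0.0683 [-0.  -0.8  0.2]
10.5 [ 0.4441 -0.0669  0.0079] [-0.002 -0.042  0.019  0.066  0.    -0.003] 0.0682 [ 1.2  0.  -1.3]
10.55 [ 0.4445 -0.067   0.0093] [-0.001 -0.042  0.027  0.032 -0.    -0.001] 0.0685 [ 0.1  0.5 -0. ]
[[0.003, -0.0, 1.0], [-1.0, 0.019, 0.003], [-0.019, -1.0, -0.0]]
```

Emit:
{"method": "move_arm", "body": {"increments": [{"grip": 0.2, "linear": [0, -0.03, 0.015], "twist": 0}, {"grip": 1, "linear": [0, 0, 0], "twist": 0}, {"grip": 1, "linear": [0, 0, 0], "twist": 0}, {"grip": 1, "linear": [0, 0, 0], "twist": 0}, {"grip": 1, "linear": [0, 0, 0], "twist": 0}]}}

```text
clock: 11.05
eef_pos: [0.4516, -0.0673, 0.0187]
tool_rot: [-0.495, 0.502, -0.496, 0.507]
ft_force: [-0.9, 0.1, -1.1]
grip_width: 0.0346
```

Emit:
{"method": "move_arm", "body": {"increments": [{"grip": 1, "linear": [0, 0, 0], "twist": 0}, {"grip": 1, "linear": [0, 0, 0], "twist": 0}, {"grip": 1, "linear": [0, 0, 0], "twist": 0}, {"grip": 1, "linear": [0, 0, 0], "twist": 0}, {"grip": 1, "linear": [0, 0, 0], "twist": 0}]}}

```text
clock: 11.55
eef_pos: [0.4513, -0.0674, 0.0189]
tool_rot: [-0.495, 0.502, -0.496, 0.507]
ft_force: [0.1, 0.3, -1.3]
grip_width: 0.0346
```

```bash
python3 st.py
```

```text
11.55 [ 0.4513 -0.0674  0.0189] [-0.001  0.002 -0.001 -0.     0.001 -0.001] 0.0346 [ 0.1  0.3 -1.3]
11.6 [ 0.4513 -0.0674  0.0188] [-0.001 -0.001 -0.     0.002 -0.001 -0.001] 0.0347 [ 0.4 -0.8 -1. ]
11.65 [ 0.4513 -0.0674  0.0189] [ 0.001  0.     0.    -0.001  0.001  0.002] 0.0347 [-0.5 -0.  -0.7]
[[0.004, 0.006, 1.0], [-1.0, 0.018, 0.004], [-0.018, -1.0, 0.006]]
```

Emit:
{"method": "move_arm", "body": {"increments": [{"grip": 1, "linear": [0, -0.06, 0], "twist": 0}, {"grip": 1, "linear": [0, -0.12, 0], "twist": 0}, {"grip": 1, "linear": [0, -0.12, 0.06], "twist": 0}, {"grip": 1, "linear": [-0.01, -0.06, 0.12], "twist": 0}, {"grip": 1, "linear": [-0.03, 0, 0.17], "twist": 0}]}}

```text
clock: 12.15
eef_pos: [0.516, -0.0604, 0.0919]
tool_rot: [-0.496, 0.505, -0.494, 0.504]
ft_force: [0.7, 0.5, -0.8]
grip_width: 0.0347
```

Emit:
{"method": "move_arm", "body": {"increments": [{"grip": 1, "linear": [-0.03, 0, 0.18], "twist": 0}, {"grip": 1, "linear": [-0.03, 0, 0.17], "twist": 0}, {"grip": 1, "linear": [-0.02, 0, 0.12], "twist": 0}, {"grip": 1, "linear": [-0.01, 0.03, 0.06], "twist": 0}, {"grip": 1, "linear": [0, 0.03, 0], "twist": 0}]}}

```text
clock: 12.65
eef_pos: [0.6311, -0.0407, 0.0807]
tool_rot: [-0.495, 0.503, -0.495, 0.506]
ft_force: [-0.8, -0.2, -1.8]
grip_width: 0.0345
```

```bash
python3 st.py
```

```text
12.65 [ 0.6311 -0.0407  0.0807] [ 0.003  0.054 -0.085 -0.124 -0.005 -0.   ] 0.0345 [-0.8 -0.2 -1.8]
12.7 [ 0.6293 -0.0407  0.0793] [-0.009 -0.022 -0.049  0.034 -0.004 -0.001] 0.0348 [ 0.2  0.3 -2.7]
12.75 [ 0.6281 -0.0409  0.0796] [-0.006 -0.026 -0.016  0.019 -0.003  0.001] 0.0353 [-0.3 -0.7 -1.5]
[[0.002, -0.001, 1.0], [-1.0, 0.019, 0.002], [-0.019, -1.0, -0.001]]
```

Placement is good. I'll lower it from .0796 towards .022.

Emit:
{"method": "move_arm", "body": {"increments": [{"grip": 1, "linear": [0, 0.05, 0], "twist": 0}, {"grip": 1, "linear": [0, 0.09, 0], "twist": 0}, {"grip": 1, "linear": [0, 0.06, 0], "twist": 0}, {"grip": 1, "linear": [0, 0.03, 0], "twist": 0}, {"grip": 1, "linear": [0, 0.01, 0], "twist": 0}]}}

```text
clock: 13.25
eef_pos: [0.6234, -0.041, 0.0292]
tool_rot: [-0.496, 0.506, -0.494, 0.504]
ft_force: [0.5, 0.3, -1.4]
grip_width: 0.0345
```

```bash
python3 st.py
```

```text
13.25 [ 0.6234 -0.041   0.0292] [-0.003  0.017 -0.03  -0.046 -0.001  0.001] 0.0345 [ 0.5  0.3 -1.4]
13.3 [ 0.6234 -0.041   0.0291] [ 0.003 -0.007  0.018  0.014  0.001 -0.001] 0.0347 [-0.9  0.8 -1.8]
13.35 [ 0.6239 -0.041   0.0297] [ 0.001 -0.01   0.022  0.004  0.002  0.   ] 0.0345 [ 0.4 -0.6 -0.5]
[[-0.0, -0.004, 1.0], [-1.0, 0.019, 0.0], [-0.019, -1.0, -0.004]]
```

Emit:
{"method": "move_arm", "body": {"increments": [{"grip": 1, "linear": [0, 0.015, 0.02], "twist": 0}, {"grip": 1, "linear": [0, 0.012, 0.01], "twist": 0}, {"grip": 1, "linear": [0, 0.01, 0], "twist": 0}, {"grip": 1, "linear": [0, 0.005, 0], "twist": 0}, {"grip": 1, "linear": [0, 0, 0], "twist": 0}]}}

```text
clock: 13.85
eef_pos: [0.6327, -0.041, 0.023]
tool_rot: [-0.495, 0.504, -0.496, 0.505]
ft_force: [0.8, -0.0, -1.2]
grip_width: 0.0346
```

```bash
python3 st.py
```

```text
13.85 [ 0.6327 -0.041   0.023 ] [-0.     0.001  0.002  0.     0.002 -0.002] 0.0346 [ 0.8 -0.  -1.2]
13.9 [ 0.6327 -0.041   0.0231] [-0.001 -0.003 -0.001  0.001 -0.     0.001] 0.0349 [-0.4 -0.3 -0.2]
13.95 [ 0.6327 -0.041   0.0232] [ 0.001 -0.001 -0.001  0.001 -0.001 -0.001] 0.0346 [ 0.2 -0.3 -0.5]
[[-0.0, 0.001, 1.0], [-1.0, 0.019, -0.0], [-0.019, -1.0, 0.001]]
```

Emit:
{"method": "move_arm", "body": {"increments": [{"grip": 1, "linear": [0, 0.01, 0], "twist": 0}, {"grip": 1, "linear": [0, 0.005, 0], "twist": 0}, {"grip": 0.35, "linear": [0, 0, 0], "twist": 0}, {"grip": 0.35, "linear": [0, 0, 0], "twist": 0}, {"grip": 0.35, "linear": [0, 0, 0], "twist": 0}]}}

```text
clock: 14.45
eef_pos: [0.6332, -0.0409, 0.0212]
tool_rot: [-0.495, 0.504, -0.496, 0.505]
ft_force: [0.6, 0.4, 0.8]
grip_width: 0.0551
```

Emit:
{"method": "move_arm", "body": {"increments": [{"grip": 0.35, "linear": [0, -0.08, 0], "twist": 0}, {"grip": 0.35, "linear": [0, -0.17, 0], "twist": 0}, {"grip": 0.35, "linear": [0, -0.2, 0], "twist": 0}, {"grip": 0.3, "linear": [0, -0.15, 0], "twist": 0}, {"grip": 0.2, "linear": [0, -0.05, 0], "twist": 0}]}}

```text
clock: 14.95
eef_pos: [0.6306, -0.0432, 0.1516]
tool_rot: [-0.496, 0.506, -0.494, 0.504]
ft_force: [0.1, -0.1, 0.7]
grip_width: 0.068
```

```bash
python3 look.py .631 -.041 .073 .03
```

```text
clock 14.95 tcp [ 0.6306 -0.0432  0.1516] tooly [-0.005  0.019 -1.   ] yaw(z) 0.01 w 0.068
813 mean [ 0.6333 -0.0388  0.0721] circ [ 0.6335 -0.0398] 0.0141 rect [ 0.6333 -0.0394] [0.0264 0.0265] 13.3
dworld [0.0029 0.0034]
```

Emit:
{"method": "move_arm", "body": {"increments": [{"grip": 0.2, "linear": [-0.09, 0, -0.16], "twist": 0}, {"grip": 0.2, "linear": [-0.12, 0, -0.21], "twist": 0}, {"grip": 0.2, "linear": [-0.13, 0, -0.22], "twist": 0}, {"grip": 0.2, "linear": [-0.13, 0, -0.22], "twist": 0}, {"grip": 0.2, "linear": [-0.1, 0, -0.17], "twist": 0}]}}

```text
clock: 15.5
eef_pos: [0.4332, 0.0694, 0.1459]
tool_rot: [-0.496, 0.509, -0.495, 0.501]
ft_force: [0.1, 0.1, 0.0]
grip_width: 0.0682
```

Emit:
{"method": "move_arm", "body": {"increments": [{"grip": 0.2, "linear": [0, 0, 0], "twist": -0.073}, {"grip": 0.2, "linear": [0, 0, 0], "twist": -0.073}, {"grip": 0.2, "linear": [0, 0, 0], "twist": -0.073}, {"grip": 0.2, "linear": [0, 0, 0], "twist": -0.073}, {"grip": 0.2, "linear": [0, 0, 0], "twist": -0.073}]}}

```text
clock: 16.0
eef_pos: [0.4201, 0.0715, 0.1378]
tool_rot: [-0.646, 0.294, -0.273, 0.649]
ft_force: [0.5, -1.4, -0.1]
grip_width: 0.0683
```

Emit:
{"method": "move_arm", "body": {"increments": [{"grip": 0.2, "linear": [0, 0, 0], "twist": -0.073}, {"grip": 0.2, "linear": [0, 0, 0], "twist": -0.073}, {"grip": 0.2, "linear": [0, 0, 0], "twist": -0.073}, {"grip": 0.2, "linear": [0, 0, 0], "twist": -0.06}, {"grip": 0.2, "linear": [0, 0, 0], "twist": 0}]}}

```text
clock: 16.5
eef_pos: [0.4143, 0.0708, 0.1297]
tool_rot: [-0.698, 0.103, -0.073, 0.705]
ft_force: [1.0, 0.1, 0.3]
grip_width: 0.0681
```

```bash
python3 look.py .4348 .0704 .03 .06; python3 st.py
```

```text
clock 16.5 tcp [0.4143 0.0708 0.1297] tooly [-0.04   0.015 -0.999] yaw(z) 75.69 w 0.0681
3408 mean [0.4316 0.0728 0.0294] circ [0.4341 0.0723] 0.0445 rect [0.4342 0.0725] [0.0337 0.0842] 75.0
dworld [0.0198 0.0015]
16.55 [0.4141 0.0708 0.1297] [-0.001 -0.003  0.008  0.009  0.     0.026] 0.0682 [ 0.3 -0.2 -0.3]
16.6 [0.4144 0.0708 0.13  ] [-0.002 -0.006  0.015  0.005 -0.001 -0.001] 0.069 [-1.3  0.5 -0.3]
16.65 [0.4147 0.0709 0.1304] [-0.002 -0.007  0.011  0.003 -0.    -0.008] 0.0683 [-0.1 -0.9 -0. ]
[[0.968, -0.039, 0.249], [-0.249, 0.015, 0.968], [-0.041, -0.999, 0.005]]
```

View pics/look_wrist.png

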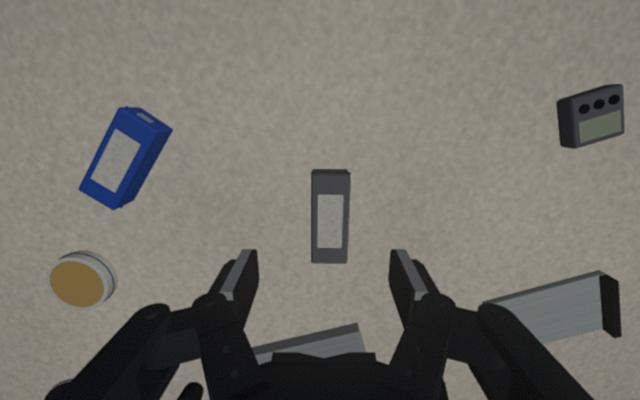

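Emit:
{"method": "move_arm", "body": {"increments": [{"grip": 0.2, "linear": [0.06, 0.05, 0.013], "twist": 0}, {"grip": 0.2, "linear": [0.06, 0.12, 0.013], "twist": 0}, {"grip": 0.2, "linear": [0, 0.17, 0], "twist": 0}, {"grip": 0.2, "linear": [0, 0.13, 0], "twist": 0}, {"grip": 0.2, "linear": [0, 0.06, 0], "twist": 0}]}}

```text
clock: 17.15
eef_pos: [0.4398, 0.072, 0.022]
tool_rot: [-0.697, 0.103, -0.081, 0.705]
ft_force: [-0.9, -0.1, 0.9]
grip_width: 0.0685
```

```bash
python3 st.py
```

```text
17.15 [0.4398 0.072  0.022 ] [ 0.004  0.18  -0.135 -0.324  0.001  0.024] 0.0685 [-0.9 -0.1  0.9]
17.2 [0.4386 0.0719 0.0207] [ 0.    -0.034  0.023  0.084  0.    -0.012] 0.0684 [-1.1 -0.6 -0.3]
17.25 [0.439  0.0719 0.0221] [-0.    -0.036  0.042  0.039 -0.001 -0.007] 0.0683 [-0.  -0.5  0.1]
[[0.966, -0.032, 0.258], [-0.257, 0.016, 0.966], [-0.035, -0.999, 0.007]]
```

Emit:
{"method": "move_arm", "body": {"increments": [{"grip": 0.2, "linear": [-0.02, 0.03, -0.006], "twist": 0}, {"grip": 0.2, "linear": [0, 0.03, 0], "twist": 0}, {"grip": 0.2, "linear": [0, 0.02, 0], "twist": 0}, {"grip": 0.2, "linear": [0, 0.005, 0], "twist": 0}, {"grip": 0.2, "linear": [0, 0, 0], "twist": 0}]}}

```text
clock: 17.75
eef_pos: [0.4363, 0.0725, 0.0064]
tool_rot: [-0.696, 0.103, -0.083, 0.706]
ft_force: [0.5, 0.2, 0.3]
grip_width: 0.0685
```

Emit:
{"method": "move_arm", "body": {"increments": [{"grip": 1, "linear": [0, 0, 0], "twist": 0}, {"grip": 1, "linear": [0, 0, 0], "twist": 0}, {"grip": 1, "linear": [0, 0, 0], "twist": 0}, {"grip": 1, "linear": [0, 0, 0], "twist": 0}, {"grip": 1, "linear": [0, 0, 0], "twist": 0}]}}

```text
clock: 18.25
eef_pos: [0.4376, 0.0726, 0.0077]
tool_rot: [-0.696, 0.102, -0.084, 0.706]
ft_force: [-0.1, -0.1, -2.6]
grip_width: 0.0329
```

Emit:
{"method": "move_arm", "body": {"increments": [{"grip": 1, "linear": [0, 0, 0], "twist": 0}, {"grip": 1, "linear": [0, 0, 0], "twist": 0}, {"grip": 1, "linear": [0, 0, 0], "twist": 0}, {"grip": 1, "linear": [0, 0, 0], "twist": 0}, {"grip": 1, "linear": [0, 0, 0], "twist": 0}]}}

```text
clock: 18.75
eef_pos: [0.4373, 0.0726, 0.0075]
tool_rot: [-0.696, 0.102, -0.083, 0.706]
ft_force: [-0.7, -0.1, -0.1]
grip_width: 0.0331
```

```bash
python3 st.py
```

```text
18.75 [0.4373 0.0726 0.0075] [ 0.     0.001 -0.001  0.002  0.     0.   ] 0.0331 [-0.7 -0.1 -0.1]
18.8 [0.4374 0.0726 0.0075] [-0.001 -0.003  0.001  0.001  0.     0.   ] 0.0329 [-0.  -0.7 -0.4]
18.85 [0.4373 0.0726 0.0075] [ 0.    -0.    -0.001 -0.001  0.001 -0.001] 0.0329 [0.2 0.  0.7]
[[0.965, -0.024, 0.26], [-0.26, 0.017, 0.966], [-0.028, -1.0, 0.01]]
```

Emit:
{"method": "move_arm", "body": {"increments": [{"grip": 1, "linear": [0, -0.06, 0], "twist": 0}, {"grip": 1, "linear": [0, -0.12, 0], "twist": 0}, {"grip": 1, "linear": [0, -0.15, 0], "twist": 0}, {"grip": 1, "linear": [0, -0.12, 0], "twist": 0}, {"grip": 1, "linear": [0, -0.05, 0], "twist": 0}]}}

```text
clock: 19.35
eef_pos: [0.4367, 0.0704, 0.1078]
tool_rot: [-0.697, 0.105, -0.08, 0.705]
ft_force: [0.4, 0.8, -1.3]
grip_width: 0.0333
```

Emit:
{"method": "move_arm", "body": {"increments": [{"grip": 1, "linear": [0, 0, 0], "twist": 0.05}, {"grip": 1, "linear": [0, 0, 0], "twist": 0.07}, {"grip": 1, "linear": [0, 0, 0], "twist": 0.07}, {"grip": 1, "linear": [0, 0, 0], "twist": 0.07}, {"grip": 1, "linear": [0, 0, 0], "twist": 0.07}]}}

```text
clock: 19.85
eef_pos: [0.4368, 0.0704, 0.1074]
tool_rot: [0.629, -0.335, 0.31, -0.629]
ft_force: [0.5, 0.1, -1.9]
grip_width: 0.0328
```

Emit:
{"method": "move_arm", "body": {"increments": [{"grip": 1, "linear": [0, 0, 0], "twist": 0.07}, {"grip": 1, "linear": [0, 0, 0], "twist": 0.07}, {"grip": 1, "linear": [0, 0, 0], "twist": 0.07}, {"grip": 1, "linear": [0, 0, 0], "twist": 0.05}, {"grip": 1, "linear": [0, 0, 0], "twist": 0}]}}

```text
clock: 20.35
eef_pos: [0.4339, 0.07, 0.1034]
tool_rot: [0.525, -0.493, 0.466, -0.514]
ft_force: [0.1, -0.1, -1.6]
grip_width: 0.0328
```

```bash
python3 look.py 0 0 0 0; python3 st.py
```

```text
clock 20.35 tcp [0.4339 0.07   0.1034] tooly [-0.038  0.015 -0.999] yaw(z) 4.55 w 0.0328
20.4 [0.4338 0.07   0.1033] [-0.002 -0.003  0.005  0.002 -0.001 -0.021] 0.0328 [-0.5  0.1 -2.5]
20.45 [0.434  0.07   0.1035] [-0.    -0.004  0.007  0.003  0.001  0.001] 0.0326 [-0.2  0.1 -0.3]
20.5 [0.4341 0.0701 0.1037] [-0.    -0.004  0.005  0.003  0.001  0.006] 0.0329 [ 0.2  0.1 -1.5]
[[0.08, -0.038, 0.996], [-0.997, 0.015, 0.081], [-0.018, -0.999, -0.036]]
```

Emit:
{"method": "move_arm", "body": {"increments": [{"grip": 1, "linear": [-0.1, 0, 0.1], "twist": 0}, {"grip": 1, "linear": [-0.16, 0, 0.165], "twist": 0}, {"grip": 1, "linear": [-0.17, 0, 0.175], "twist": 0}, {"grip": 1, "linear": [-0.17, 0, 0.175], "twist": 0}, {"grip": 1, "linear": [-0.16, 0, 0.165], "twist": 0}]}}

```text
clock: 21.0
eef_pos: [0.5771, 0.2344, 0.0991]
tool_rot: [0.527, -0.493, 0.465, -0.513]
ft_force: [0.1, -0.1, -1.1]
grip_width: 0.0331
```

Emit:
{"method": "move_arm", "body": {"increments": [{"grip": 1, "linear": [-0.1, 0, 0.1], "twist": 0}, {"grip": 1, "linear": [-0.03, 0, 0.03], "twist": 0}, {"grip": 1, "linear": [0, 0, 0], "twist": 0}, {"grip": 1, "linear": [0, 0, 0], "twist": 0}, {"grip": 1, "linear": [0, 0, 0], "twist": 0}]}}

```text
clock: 21.5
eef_pos: [0.6037, 0.2687, 0.0943]
tool_rot: [0.529, -0.491, 0.462, -0.515]
ft_force: [0.0, -0.2, -1.6]
grip_width: 0.0332
```

```bash
python3 look.py .606 .27 .12 .06; python3 st.py
```

```text
clock 21.5 tcp [0.6037 0.2687 0.0943] tooly [-0.043  0.012 -0.999] yaw(z) 5.27 w 0.0332
10658 mean [0.6036 0.2745 0.1166] circ [0.6043 0.2725] 0.0444 rect [0.6042 0.2725] [0.0885 0.0574] 75.7
dworld [0.0006 0.0038]
21.55 [0.6036 0.2685 0.0944] [-0.005 -0.007 -0.     0.001 -0.     0.004] 0.0331 [-0.  -0.5 -0.6]
21.6 [0.6038 0.2684 0.0946] [-0.002 -0.003  0.007  0.002  0.     0.004] 0.0333 [-0.3 -0.5 -1.7]
21.65 [0.604  0.2685 0.0949] [ 0.    -0.003  0.005 -0.002  0.001  0.003] 0.0327 [-0.3 -0.3 -1.7]
[[0.09, -0.042, 0.995], [-0.996, 0.013, 0.091], [-0.017, -0.999, -0.041]]
```

View pics/look_wrist.png

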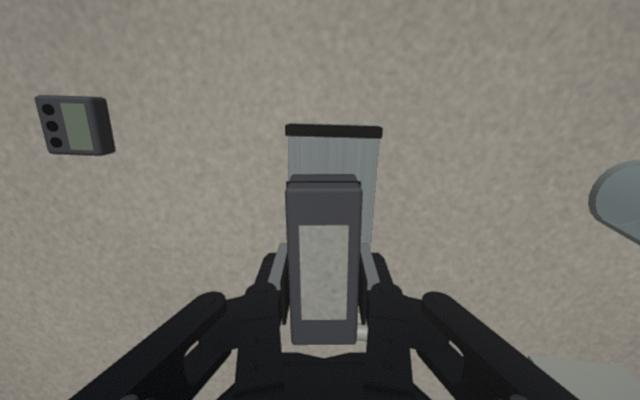

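Emit:
{"method": "move_arm", "body": {"increments": [{"grip": 1, "linear": [0.012, 0.05, 0.013], "twist": 0.004}, {"grip": 1, "linear": [0.01, 0.09, 0.01], "twist": 0.004}, {"grip": 1, "linear": [0, 0.09, 0], "twist": 0}, {"grip": 1, "linear": [0, 0.06, 0], "twist": 0}, {"grip": 1, "linear": [0, 0.03, 0], "twist": 0}]}}

```text
clock: 22.15
eef_pos: [0.6078, 0.2628, 0.03]
tool_rot: [0.523, -0.495, 0.469, -0.512]
ft_force: [0.1, 0.6, -1.5]
grip_width: 0.0329
```

```bash
python3 st.py
```

```text
22.15 [0.6078 0.2628 0.03  ] [-0.004  0.052 -0.077 -0.129 -0.001  0.005] 0.0329 [ 0.1  0.6 -1.5]
22.2 [0.6071 0.2626 0.029 ] [ 0.004 -0.01   0.016  0.037  0.    -0.002] 0.0329 [ 0.4  0.7 -2.4]
22.25 [0.6075 0.2629 0.03  ] [ 0.003 -0.018  0.031  0.013  0.002 -0.001] 0.033 [ 0.4  0.3 -1.3]
[[0.07, -0.038, 0.997], [-0.997, 0.014, 0.071], [-0.017, -0.999, -0.037]]
```

Lower another ~13 mm and shift y by +2.5 mm.

Emit:
{"method": "move_arm", "body": {"increments": [{"grip": 1, "linear": [-0.013, 0.02, -0.004], "twist": 0}, {"grip": 1, "linear": [0, 0.02, 0], "twist": 0}, {"grip": 1, "linear": [0, 0.015, 0], "twist": 0}, {"grip": 1, "linear": [0, 0.008, 0], "twist": 0}, {"grip": 1, "linear": [0, 0, 0], "twist": 0}]}}

```text
clock: 22.75
eef_pos: [0.6078, 0.2669, 0.0192]
tool_rot: [0.521, -0.494, 0.469, -0.513]
ft_force: [0.2, -1.0, -0.9]
grip_width: 0.0331
```

```bash
python3 st.py
```

```text
22.75 [0.6078 0.2669 0.0192] [ 0.003 -0.002  0.004  0.001 -0.002  0.   ] 0.0331 [ 0.2 -1.  -0.9]
22.8 [0.6079 0.267  0.0194] [-0.002 -0.005  0.002  0.003  0.    -0.002] 0.0325 [-0.2 -0.1 -1.4]
22.85 [0.6079 0.2669 0.0194] [-0.001 -0.001  0.002  0.     0.001  0.   ] 0.0331 [ 0.1  0.4 -1.3]
[[0.071, -0.034, 0.997], [-0.997, 0.016, 0.071], [-0.018, -0.999, -0.032]]
```

Emit:
{"method": "move_arm", "body": {"increments": [{"grip": 1, "linear": [0, 0.012, -0.005], "twist": 0}, {"grip": 1, "linear": [0, 0.01, 0], "twist": 0}, {"grip": 1, "linear": [0, 0.006, 0], "twist": 0}, {"grip": 1, "linear": [0, 0.003, 0], "twist": 0}, {"grip": 1, "linear": [0, 0, 0], "twist": 0}]}}

```text
clock: 23.35
eef_pos: [0.6072, 0.2671, 0.0165]
tool_rot: [0.52, -0.494, 0.47, -0.514]
ft_force: [-0.5, -0.3, -1.5]
grip_width: 0.0326
```

```bash
python3 st.py
```

```text
23.35 [0.6072 0.2671 0.0165] [-0.    -0.005  0.001  0.002  0.002  0.001] 0.0326 [-0.5 -0.3 -1.5]
23.4 [0.6073 0.2671 0.0165] [ 0.002  0.006  0.001 -0.005 -0.002  0.001] 0.033 [-1.1  0.4 -0.4]
23.45 [0.6072 0.267  0.0163] [-0.001  0.002  0.002 -0.    -0.002 -0.001] 0.0329 [-0.7 -0.2  1. ]
[[0.071, -0.031, 0.997], [-0.997, 0.017, 0.071], [-0.019, -0.999, -0.03]]
```

Emit:
{"method": "move_arm", "body": {"increments": [{"grip": 1, "linear": [0, 0.008, 0], "twist": 0}, {"grip": 1, "linear": [0, 0.004, 0], "twist": 0}, {"grip": 0.35, "linear": [0, 0, 0], "twist": 0}, {"grip": 0.35, "linear": [0, 0, 0], "twist": 0}, {"grip": 0.35, "linear": [0, 0, 0], "twist": 0}]}}

```text
clock: 23.95
eef_pos: [0.6078, 0.2671, 0.0159]
tool_rot: [0.52, -0.494, 0.47, -0.515]
ft_force: [-0.4, 0.2, -0.0]
grip_width: 0.0554
```

Emit:
{"method": "move_arm", "body": {"increments": [{"grip": 0.3, "linear": [0, -0.08, 0], "twist": 0}, {"grip": 0.3, "linear": [0, -0.17, 0], "twist": 0}, {"grip": 0.3, "linear": [0, -0.2, 0], "twist": 0}, {"grip": 0.2, "linear": [0, -0.2, 0], "twist": 0}, {"grip": 0, "linear": [0, -0.1, 0], "twist": 0}]}}

```text
clock: 24.45
eef_pos: [0.6089, 0.2631, 0.1624]
tool_rot: [0.525, -0.496, 0.468, -0.51]
ft_force: [1.0, 0.6, -0.3]
grip_width: 0.0808
```

```bash
python3 look.py .606 .27 .038 .05; python3 st.py
```

```text
clock 24.45 tcp [0.6089 0.2631 0.1624] tooly [-0.043  0.012 -0.999] yaw(z) 4.08 w 0.0808
3100 mean [0.6076 0.2727 0.0374] circ [0.6072 0.2706] 0.0443 rect [0.6076 0.2706] [0.034  0.0834] 4.3
dworld [-0.0017  0.0075]
24.5 [0.6101 0.2636 0.1653] [ 0.     0.005 -0.05  -0.094  0.     0.002] 0.085 [1.5 0.1 3.1]
24.55 [0.6098 0.2635 0.1629] [ 0.001  0.037 -0.079 -0.047 -0.     0.001] 0.0853 [-0.1  0.4 -0.2]
24.6 [0.6086 0.263  0.1603] [ 0.001  0.036 -0.065 -0.014 -0.001  0.002] 0.0853 [ 0.2  0.3 -0.6]
[[0.071, -0.044, 0.997], [-0.997, 0.012, 0.071], [-0.015, -0.999, -0.043]]
```

Emit:
{"method": "move_arm", "body": {"increments": [{"grip": 0, "linear": [0.13, 0, -0.06], "twist": 0}, {"grip": 0, "linear": [0.21, 0, -0.095], "twist": 0}, {"grip": 0, "linear": [0.21, 0, -0.095], "twist": 0}, {"grip": 0, "linear": [0.21, 0, -0.095], "twist": 0}, {"grip": 0, "linear": [0.21, 0, -0.095], "twist": 0}]}}

```text
clock: 25.1
eef_pos: [0.5291, 0.0625, 0.1493]
tool_rot: [0.531, -0.496, 0.462, -0.508]
ft_force: [0.6, -0.7, 0.3]
grip_width: 0.0854
```

Emit:
{"method": "move_arm", "body": {"increments": [{"grip": 0, "linear": [0.21, 0, -0.095], "twist": 0}, {"grip": 0, "linear": [0.21, 0, -0.095], "twist": 0}, {"grip": 0, "linear": [0.21, 0, -0.095], "twist": 0}, {"grip": 0, "linear": [0.21, 0, -0.095], "twist": 0}, {"grip": 0, "linear": [0.21, 0, -0.095], "twist": 0}]}}

```text
clock: 25.6
eef_pos: [0.4405, -0.1613, 0.1421]
tool_rot: [0.535, -0.5, 0.456, -0.505]
ft_force: [1.3, -0.2, 0.1]
grip_width: 0.0857
```

Emit:
{"method": "move_arm", "body": {"increments": [{"grip": 0, "linear": [0.11, 0.05, -0.04], "twist": 0}, {"grip": 0, "linear": [0, 0.05, 0], "twist": 0}, {"grip": 0, "linear": [0, 0.05, 0], "twist": 0}, {"grip": 0, "linear": [0, 0.03, 0], "twist": 0}, {"grip": 0, "linear": [0, 0, 0], "twist": 0}]}}

```text
clock: 26.1
eef_pos: [0.4244, -0.1854, 0.0981]
tool_rot: [0.535, -0.506, 0.454, -0.502]
ft_force: [0.9, 0.2, -0.2]
grip_width: 0.0855
```

```bash
python3 look.py .4427 -.189 .016 .045; python3 st.py
```

```text
clock 26.1 tcp [ 0.4244 -0.1854  0.0981] tooly [-0.087  0.016 -0.996] yaw(z) 4.48 w 0.0855
4050 mean [ 0.4418 -0.187   0.0157] circ [ 0.4415 -0.1886] 0.0303 rect [ 0.4416 -0.1884] [0.0591 0.0588] 72.3
dworld [ 0.0171 -0.0032]
26.15 [ 0.4247 -0.1853  0.0984] [ 0.    -0.015  0.021  0.011 -0.002 -0.004] 0.0851 [-0.5 -0.4  0.1]
26.2 [ 0.4253 -0.1857  0.0991] [-0.003 -0.014  0.022  0.001 -0.003 -0.002] 0.0854 [-0.7  0.3  0.1]
26.25 [ 0.4258 -0.186   0.0997] [-0.006 -0.01   0.014  0.001 -0.001 -0.002] 0.0854 [-0.8  0.3  0.5]
[[0.076, -0.084, 0.994], [-0.997, 0.015, 0.078], [-0.021, -0.996, -0.082]]
```

View pics/look_wrist.png

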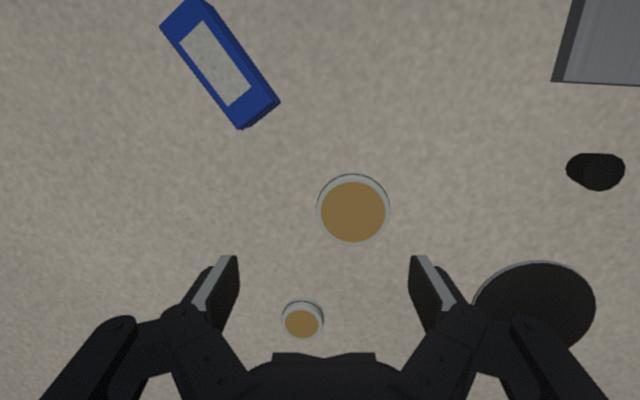

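Both dishes and the stand are where I expected, but the tool has tilted 0.085 rad along the jaw axis. I'll turn the jaws along y so the tilt no longer matters for a flat dish.

Emit:
{"method": "move_arm", "body": {"increments": [{"grip": 0, "linear": [0, 0, 0.03], "twist": 0.06}, {"grip": 0, "linear": [0, 0, 0.03], "twist": 0.073}, {"grip": 0, "linear": [0, 0, 0], "twist": 0.073}, {"grip": 0, "linear": [0, 0, 0], "twist": 0.073}, {"grip": 0, "linear": [0, 0, 0], "twist": 0.073}]}}

```text
clock: 26.75
eef_pos: [0.4427, -0.1836, 0.1019]
tool_rot: [-0.338, 0.648, -0.617, 0.293]
ft_force: [-0.1, -0.4, -0.9]
grip_width: 0.0854
```

Emit:
{"method": "move_arm", "body": {"increments": [{"grip": 0, "linear": [0, 0, 0], "twist": 0.073}, {"grip": 0, "linear": [0, 0, 0], "twist": 0.073}, {"grip": 0, "linear": [0, 0, 0], "twist": 0.073}, {"grip": 0, "linear": [0, 0, 0], "twist": 0.073}, {"grip": 0, "linear": [0, 0, 0], "twist": 0.073}]}}

```text
clock: 27.25
eef_pos: [0.4474, -0.1815, 0.1057]
tool_rot: [-0.086, 0.709, -0.699, 0.038]
ft_force: [-0.8, -0.2, 0.2]
grip_width: 0.0857
```

```bash
python3 look.py .4427 -.189 .016 .045; python3 st.py
```

```text
clock 27.25 tcp [ 0.4474 -0.1815  0.1057] tooly [-0.068  0.008 -0.998] yaw(z) -79.97 w 0.0857
3737 mean [ 0.4435 -0.1883  0.0156] circ [ 0.4416 -0.1883] 0.0302 rect [ 0.4418 -0.1888] [0.0595 0.0587] 55.6
dworld [-0.0058 -0.0068]
27.3 [ 0.4476 -0.1815  0.1058] [-0.004  0.003 -0.    -0.    -0.003 -0.305] 0.0852 [0.3 0.3 0.2]
27.35 [ 0.4474 -0.1816  0.1057] [-0.004  0.002 -0.003 -0.    -0.    -0.109] 0.0855 [0.2 0.2 0. ]
27.4 [ 0.4472 -0.1816  0.1055] [-0.006  0.003 -0.004 -0.001 -0.002 -0.018] 0.0855 [-0.5  0.1  0.5]
[[-0.981, -0.069, 0.183], [-0.184, 0.008, -0.983], [0.066, -0.998, -0.02]]
```

Emit:
{"method": "move_arm", "body": {"increments": [{"grip": 0, "linear": [0, 0.03, 0.04], "twist": 0.05}, {"grip": 0, "linear": [0, 0.1, 0], "twist": 0.02}, {"grip": 0, "linear": [0, 0.13, 0], "twist": 0}, {"grip": 0, "linear": [0, 0.08, 0], "twist": 0}, {"grip": 0, "linear": [0, 0.03, 0], "twist": 0}]}}

```text
clock: 27.9
eef_pos: [0.448, -0.1893, 0.0327]
tool_rot: [-0.042, 0.709, -0.704, -0.001]
ft_force: [-0.1, 0.2, -0.1]
grip_width: 0.0852
```

```bash
python3 st.py
```

```text
27.9 [ 0.448  -0.1893  0.0327] [ 0.002  0.068 -0.065 -0.146  0.    -0.027] 0.0852 [-0.1  0.2 -0.1]
27.95 [ 0.4476 -0.1892  0.0323] [-0.    -0.018  0.021  0.043 -0.001  0.017] 0.0854 [-0.6  0.  -1.4]
28.0 [ 0.4481 -0.1894  0.0333] [-0.    -0.022  0.026  0.017 -0.001  0.011] 0.0853 [ 0.2 -0.2  0. ]
[[-0.997, -0.06, 0.057], [-0.057, 0.004, -0.998], [0.06, -0.998, -0.008]]
```

Emit:
{"method": "move_arm", "body": {"increments": [{"grip": 0, "linear": [0.02, 0.05, 0], "twist": 0}, {"grip": 0, "linear": [0, 0.05, 0], "twist": 0}, {"grip": 0, "linear": [0, 0.04, 0], "twist": 0}, {"grip": 0, "linear": [0, 0.02, 0], "twist": 0}, {"grip": 0, "linear": [0, 0.005, 0], "twist": 0}]}}

```text
clock: 28.5
eef_pos: [0.4441, -0.1903, 0.0005]
tool_rot: [-0.041, 0.708, -0.705, 0.002]
ft_force: [0.6, -0.7, -0.0]
grip_width: 0.0853
```

```bash
python3 st.py
```

```text
28.5 [ 0.4441 -0.1903  0.0005] [-0.     0.017 -0.013 -0.026 -0.    -0.004] 0.0853 [ 0.6 -0.7 -0. ]
28.55 [ 0.444  -0.1903  0.0005] [ 0.001 -0.009  0.008  0.012 -0.     0.001] 0.0853 [-0.6  0.2  0.2]
28.6 [ 0.4442 -0.1904  0.0008] [ 0.002 -0.009  0.009  0.005 -0.001  0.004] 0.0857 [-0.5 -0.1 -0.4]
[[-0.997, -0.055, 0.06], [-0.06, 0.002, -0.998], [0.054, -0.999, -0.005]]
```

Emit:
{"method": "move_arm", "body": {"increments": [{"grip": 0.5, "linear": [0, 0, 0], "twist": 0}, {"grip": 1, "linear": [0, 0, 0], "twist": 0}, {"grip": 1, "linear": [0, 0, 0], "twist": 0}, {"grip": 1, "linear": [0, 0, 0], "twist": 0}, {"grip": 1, "linear": [0, 0, 0], "twist": 0}]}}

```text
clock: 29.1
eef_pos: [0.4456, -0.1909, 0.0024]
tool_rot: [-0.039, 0.707, -0.706, 0.003]
ft_force: [0.6, -0.4, -2.2]
grip_width: 0.0575
```

```bash
python3 st.py
```

```text
29.1 [ 0.4456 -0.1909  0.0024] [ 0.     0.    -0.001  0.002  0.001 -0.002] 0.0575 [ 0.6 -0.4 -2.2]
29.15 [ 0.4456 -0.1909  0.0024] [ 0.001  0.002 -0.001  0.    -0.001  0.001] 0.0574 [ 0.6 -0.4 -0.2]
29.2 [ 0.4455 -0.1908  0.0023] [ 0.001  0.004 -0.002 -0.    -0.     0.002] 0.0573 [ 0.2  0.4 -1.2]
[[-0.997, -0.052, 0.06], [-0.06, 0.001, -0.998], [0.052, -0.999, -0.004]]
```

View pics/w_st.png

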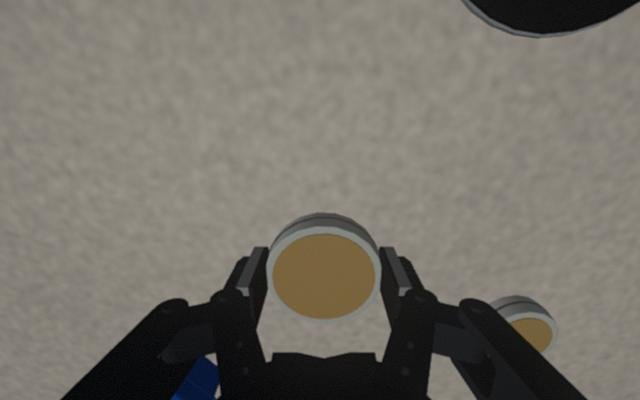

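Emit:
{"method": "move_arm", "body": {"increments": [{"grip": 1, "linear": [0, -0.05, 0], "twist": 0}, {"grip": 1, "linear": [0, -0.1, 0], "twist": 0}, {"grip": 1, "linear": [0, -0.12, 0], "twist": 0}, {"grip": 1, "linear": [-0.04, -0.06, 0.02], "twist": 0}, {"grip": 1, "linear": [-0.09, -0.02, 0.05], "twist": 0}]}}

```text
clock: 29.7
eef_pos: [0.4729, -0.2019, 0.074]
tool_rot: [-0.042, 0.708, -0.705, 0.001]
ft_force: [0.5, 0.2, -1.1]
grip_width: 0.0575
```

Emit:
{"method": "move_arm", "body": {"increments": [{"grip": 1, "linear": [-0.13, 0, 0.07], "twist": 0}, {"grip": 1, "linear": [-0.15, 0, 0.08], "twist": 0}, {"grip": 1, "linear": [-0.15, 0, 0.08], "twist": 0}, {"grip": 1, "linear": [-0.12, 0, 0.07], "twist": 0}, {"grip": 1, "linear": [-0.06, 0, 0.03], "twist": 0}]}}

```text
clock: 30.2
eef_pos: [0.6044, -0.2631, 0.0723]
tool_rot: [-0.04, 0.707, -0.706, 0.003]
ft_force: [-0.0, -0.1, 0.1]
grip_width: 0.057
```

```bash
python3 st.py
```

```text
30.2 [ 0.6044 -0.2631  0.0723] [0.003 0.267 0.491 0.242 0.003 0.001] 0.057 [-0.  -0.1  0.1]
30.25 [ 0.6058 -0.2635  0.0722] [ 0.003 -0.046 -0.097 -0.015  0.001 -0.   ] 0.0574 [ 3.5 -1.   0. ]
30.3 [ 0.6041 -0.2627  0.072 ] [ 0.001 -0.033 -0.076  0.002  0.001 -0.001] 0.0576 [-0.9  0.3  0.3]
[[-0.997, -0.053, 0.06], [-0.061, 0.001, -0.998], [0.052, -0.999, -0.004]]
```

Emit:
{"method": "move_arm", "body": {"increments": [{"grip": 1, "linear": [-0.02, 0.05, 0.013], "twist": 0}, {"grip": 1, "linear": [-0.02, 0.09, 0.012], "twist": 0}, {"grip": 1, "linear": [0, 0.07, 0], "twist": 0}, {"grip": 1, "linear": [0, 0.03, 0], "twist": 0}, {"grip": 1, "linear": [0, 0.01, 0], "twist": 0}]}}

```text
clock: 30.8
eef_pos: [0.6062, -0.2658, 0.0169]
tool_rot: [-0.042, 0.708, -0.705, 0.001]
ft_force: [-0.6, 0.7, -0.8]
grip_width: 0.0575
```

```bash
python3 st.py
```

```text
30.8 [ 0.6062 -0.2658  0.0169] [-0.     0.023 -0.047 -0.049  0.    -0.001] 0.0575 [-0.6  0.7 -0.8]
30.85 [ 0.6059 -0.2657  0.0167] [ 0.001 -0.01   0.018  0.019  0.     0.   ] 0.057 [-0.9 -0.1 -0.5]
30.9 [ 0.6066 -0.2659  0.0176] [-0.001 -0.016  0.028  0.005 -0.002 -0.002] 0.0575 [-0.8  1.  -0.4]
[[-0.997, -0.057, 0.061], [-0.061, 0.003, -0.998], [0.056, -0.998, -0.007]]
```

Emit:
{"method": "move_arm", "body": {"increments": [{"grip": 1, "linear": [-0.015, 0.012, 0.006], "twist": 0}, {"grip": 1, "linear": [0, 0.01, 0], "twist": 0}, {"grip": 1, "linear": [0, 0.006, 0], "twist": 0}, {"grip": 1, "linear": [0, 0.003, 0], "twist": 0}, {"grip": 1, "linear": [0, 0, 0], "twist": 0}]}}

```text
clock: 31.4
eef_pos: [0.6111, -0.2676, 0.0144]
tool_rot: [-0.04, 0.708, -0.706, 0.003]
ft_force: [0.3, -0.4, -0.7]
grip_width: 0.0572
```

```bash
python3 st.py
```

```text
31.4 [ 0.6111 -0.2676  0.0144] [-0.002 -0.006  0.002  0.002 -0.001 -0.001] 0.0572 [ 0.3 -0.4 -0.7]
31.45 [ 0.6111 -0.2676  0.0144] [ 0.002  0.001  0.    -0.002  0.001  0.   ] 0.0571 [ 0.9  0.2 -0.7]
31.5 [ 0.6111 -0.2676  0.0143] [-0.002  0.004 -0.003 -0.     0.001 -0.   ] 0.0572 [-0.5  0.4 -0. ]
[[-0.997, -0.052, 0.061], [-0.061, 0.001, -0.998], [0.052, -0.999, -0.004]]
```

Emit:
{"method": "move_arm", "body": {"increments": [{"grip": 1, "linear": [0, 0.005, 0], "twist": 0}, {"grip": 0.1, "linear": [0, 0, 0], "twist": 0}, {"grip": 0.1, "linear": [0, 0, 0], "twist": 0}, {"grip": 0.1, "linear": [0, 0, 0], "twist": 0}, {"grip": 0.1, "linear": [0, 0, 0], "twist": 0}]}}

```text
clock: 32.0
eef_pos: [0.6113, -0.2677, 0.0137]
tool_rot: [-0.04, 0.707, -0.706, 0.003]
ft_force: [0.1, 1.1, -0.3]
grip_width: 0.0769
```

Emit:
{"method": "move_arm", "body": {"increments": [{"grip": 0.1, "linear": [0, -0.07, 0], "twist": 0}, {"grip": 0.1, "linear": [0, -0.15, 0], "twist": 0}, {"grip": 0.1, "linear": [0, -0.17, 0], "twist": 0}, {"grip": 0.1, "linear": [0, -0.1, 0], "twist": 0}, {"grip": 0.1, "linear": [0, -0.03, 0], "twist": 0}]}}

```text
clock: 32.5
eef_pos: [0.6157, -0.2673, 0.1219]
tool_rot: [-0.041, 0.708, -0.705, 0.002]
ft_force: [1.0, 0.2, 0.3]
grip_width: 0.0766
```

```bash
python3 look.py .608 -.267 .028 .04
python3 - <<'E'
from h import *
im,d,P=cam("wrist");Q=P.reshape(-1,3);b=im.reshape(-1,3).max(1)
S=Q[(abs(Q[:,2]-.012)<.004)&(b<60)&(np.hypot(Q[:,0]-.608,Q[:,1]+.267)<.06)];print(len(S),cv2.minEnclosingCircle(S[:,:2].astype(np.float32)))
E
```

```text
clock 32.5 tcp [ 0.6157 -0.2673  0.1219] tooly [-0.055  0.003 -0.998] yaw(z) -86.53 w 0.0766
3613 mean [ 0.61   -0.2677  0.0277] circ [ 0.6083 -0.2675] 0.0302 rect [ 0.6083 -0.2679] [0.0593 0.0587] 2.5
dworld [-0.0073 -0.0002]
4819 ((0.6079369187355042, -0.26722317934036255), 0.049376316368579865)
```

Emit:
{"method": "move_arm", "body": {"increments": [{"grip": 0.2, "linear": [0.1, 0, 0.013], "twist": 0}, {"grip": 0.2, "linear": [0.16, 0, 0.02], "twist": 0}, {"grip": 0.2, "linear": [0.2, 0, 0.025], "twist": 0}, {"grip": 0.2, "linear": [0.2, 0, 0.025], "twist": 0}, {"grip": 0.2, "linear": [0.16, 0, 0.02], "twist": 0}]}}

```text
clock: 33.1
eef_pos: [0.4481, -0.2948, 0.1211]
tool_rot: [-0.047, 0.71, -0.703, 0.001]
ft_force: [0.5, -0.5, 0.5]
grip_width: 0.0687
```

Emit:
{"method": "move_arm", "body": {"increments": [{"grip": 0.2, "linear": [0.1, 0.02, 0.013], "twist": 0}, {"grip": 0.2, "linear": [0.04, 0.05, 0.005], "twist": 0}, {"grip": 0.2, "linear": [0, 0.05, 0], "twist": 0}, {"grip": 0.2, "linear": [0, 0.03, 0], "twist": 0}, {"grip": 0.2, "linear": [0, 0, 0], "twist": 0}]}}

```text
clock: 33.6
eef_pos: [0.4088, -0.2979, 0.0866]
tool_rot: [-0.049, 0.712, -0.7, -0.004]
ft_force: [0.7, -0.3, 0.4]
grip_width: 0.0681
```

```bash
python3 look.py .4065 -.3063 .014 .035; python3 st.py
```

```text
clock 33.6 tcp [ 0.4088 -0.2979  0.0866] tooly [-0.075  0.015 -0.997] yaw(z) -86.46 w 0.0681
1916 mean [ 0.4076 -0.3057  0.0135] circ [ 0.406  -0.3059] 0.0202 rect [ 0.4064 -0.3058] [0.0392 0.0391] 38.4
dworld [-0.0028 -0.0081]
33.65 [ 0.4091 -0.298   0.087 ] [ 0.003 -0.009  0.023  0.012 -0.001 -0.001] 0.0681 [0.7 0.  0.4]
33.7 [ 0.4096 -0.2982  0.0876] [ 0.002 -0.01   0.018  0.004  0.001 -0.001] 0.0681 [0.3 0.6 0.2]
33.75 [ 0.41   -0.2985  0.088 ] [ 0.001 -0.011  0.009  0.003 -0.001  0.002] 0.0684 [0.6 0.6 0.1]
[[-0.995, -0.073, 0.062], [-0.063, 0.013, -0.998], [0.072, -0.997, -0.018]]
```

Emit:
{"method": "move_arm", "body": {"increments": [{"grip": 0.2, "linear": [0, 0.04, 0.02], "twist": 0}, {"grip": 0.2, "linear": [-0.009, 0.1, 0.023], "twist": 0}, {"grip": 0.2, "linear": [0, 0.1, 0], "twist": 0}, {"grip": 0.2, "linear": [0, 0.07, 0], "twist": 0}, {"grip": 0.2, "linear": [0, 0.03, 0], "twist": 0}]}}

```text
clock: 34.25
eef_pos: [0.4127, -0.3091, 0.0191]
tool_rot: [-0.046, 0.71, -0.703, 0.0]
ft_force: [-0.7, 0.3, 0.1]
grip_width: 0.0678
```

```bash
python3 st.py
```

```text
34.25 [ 0.4127 -0.3091  0.0191] [-0.001  0.075 -0.057 -0.147 -0.    -0.003] 0.0678 [-0.7  0.3  0.1]
34.3 [ 0.4122 -0.3088  0.0185] [ 0.002 -0.02   0.012  0.043  0.001  0.003] 0.0685 [ 0.2  0.5 -0.3]
34.35 [ 0.4125 -0.3089  0.0195] [ 0.    -0.025  0.021  0.019 -0.001  0.   ] 0.0685 [-0.2 -0.6 -0.2]
[[-0.996, -0.066, 0.065], [-0.066, 0.007, -0.998], [0.065, -0.998, -0.012]]
```

Emit:
{"method": "move_arm", "body": {"increments": [{"grip": 0.2, "linear": [0.015, 0.02, -0.01], "twist": 0}, {"grip": 0.2, "linear": [0.01, 0.03, -0.005], "twist": 0}, {"grip": 0.2, "linear": [0, 0.02, 0], "twist": 0}, {"grip": 0.2, "linear": [0, 0.01, 0], "twist": 0}, {"grip": 0.2, "linear": [0, 0, 0], "twist": 0}]}}

```text
clock: 34.85
eef_pos: [0.4077, -0.3072, 0.0049]
tool_rot: [-0.045, 0.709, -0.704, 0.001]
ft_force: [0.3, -0.4, 1.4]
grip_width: 0.0686
```

```bash
python3 st.py
```

```text
34.85 [ 0.4077 -0.3072  0.0049] [-0.    -0.003  0.004 -0.001 -0.001  0.001] 0.0686 [ 0.3 -0.4  1.4]
34.9 [ 0.4078 -0.3072  0.0051] [ 0.001 -0.002  0.006  0.003 -0.     0.001] 0.0681 [-0.8  1.1 -0.5]
34.95 [ 0.4079 -0.3073  0.0051] [-0.     0.     0.004  0.    -0.     0.001] 0.0683 [ 0.4  0.  -0.2]
[[-0.996, -0.062, 0.066], [-0.066, 0.004, -0.998], [0.061, -0.998, -0.008]]
```

Emit:
{"method": "move_arm", "body": {"increments": [{"grip": 0.6, "linear": [0, 0.005, 0], "twist": 0}, {"grip": 1, "linear": [0, 0, 0], "twist": 0}, {"grip": 1, "linear": [0, 0, 0], "twist": 0}, {"grip": 1, "linear": [0, 0, 0], "twist": 0}, {"grip": 1, "linear": [0, 0, 0], "twist": 0}]}}

```text
clock: 35.45
eef_pos: [0.4087, -0.3079, 0.0052]
tool_rot: [-0.044, 0.708, -0.705, 0.002]
ft_force: [1.2, -0.2, -0.3]
grip_width: 0.0369
```

Emit:
{"method": "move_arm", "body": {"increments": [{"grip": 1, "linear": [0, 0, 0], "twist": 0}, {"grip": 1, "linear": [0, 0, 0], "twist": 0}, {"grip": 1, "linear": [0, 0, 0], "twist": 0}, {"grip": 1, "linear": [0, 0, 0], "twist": 0}, {"grip": 1, "linear": [0, 0, 0], "twist": 0}]}}

```text
clock: 35.95
eef_pos: [0.4086, -0.3078, 0.005]
tool_rot: [-0.044, 0.708, -0.705, 0.002]
ft_force: [-0.9, 0.6, 0.5]
grip_width: 0.0368
```

```bash
python3 st.py
```

```text
35.95 [ 0.4086 -0.3078  0.005 ] [-0.     0.    -0.     0.     0.001 -0.   ] 0.0368 [-0.9  0.6  0.5]
36.0 [ 0.4086 -0.3078  0.0051] [ 0.001 -0.001  0.     0.001 -0.001  0.001] 0.0368 [-0.7  0.6  0.4]
36.05 [ 0.4086 -0.3078  0.0051] [ 0.001  0.002  0.     0.002 -0.001  0.   ] 0.0369 [-0.6  0.5  1.3]
[[-0.996, -0.06, 0.066], [-0.066, 0.003, -0.998], [0.06, -0.998, -0.007]]
```

View pics/w_st.png

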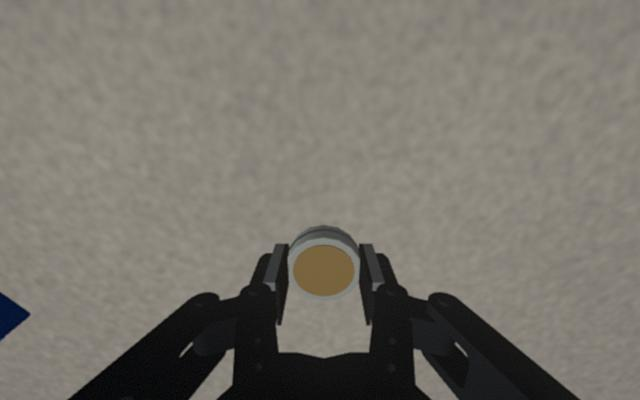

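Emit:
{"method": "move_arm", "body": {"increments": [{"grip": 1, "linear": [0, -0.06, 0], "twist": 0}, {"grip": 1, "linear": [0, -0.13, 0], "twist": 0}, {"grip": 1, "linear": [0, -0.15, 0], "twist": 0}, {"grip": 1, "linear": [-0.05, -0.08, 0], "twist": 0}, {"grip": 1, "linear": [-0.1, -0.03, -0.01], "twist": 0}]}}

```text
clock: 36.55
eef_pos: [0.4411, -0.3033, 0.0973]
tool_rot: [-0.045, 0.709, -0.703, -0.001]
ft_force: [-0.3, -0.7, 0.4]
grip_width: 0.0367
```

Emit:
{"method": "move_arm", "body": {"increments": [{"grip": 1, "linear": [-0.15, 0, -0.02], "twist": 0}, {"grip": 1, "linear": [-0.18, 0, -0.03], "twist": 0}, {"grip": 1, "linear": [-0.18, 0, -0.03], "twist": 0}, {"grip": 1, "linear": [-0.15, 0, -0.02], "twist": 0}, {"grip": 1, "linear": [-0.1, 0, -0.01], "twist": 0}]}}

```text
clock: 37.05
eef_pos: [0.5979, -0.2722, 0.0959]
tool_rot: [-0.041, 0.708, -0.705, 0.001]
ft_force: [0.4, 0.4, 0.7]
grip_width: 0.0369
```

```bash
python3 st.py
```

```text
37.05 [ 0.5979 -0.2722  0.0959] [0.17  0.348 0.623 0.282 0.001 0.174] 0.0369 [0.4 0.4 0.7]
37.1 [ 0.6008 -0.2715  0.0956] [-0.024 -0.043 -0.094 -0.017 -0.011 -0.034] 0.0369 [ 3.5 -0.1  0.6]
37.15 [ 0.5987 -0.272   0.0955] [-0.029 -0.031 -0.071  0.006 -0.021 -0.013] 0.0371 [-0.5  0.4 -0.2]
[[-0.997, -0.056, 0.062], [-0.062, 0.002, -0.998], [0.056, -0.998, -0.005]]
```

Emit:
{"method": "move_arm", "body": {"increments": [{"grip": 1, "linear": [-0.04, 0.03, -0.01], "twist": 0}, {"grip": 1, "linear": [-0.03, 0.09, -0.008], "twist": 0}, {"grip": 1, "linear": [0, 0.09, 0], "twist": 0}, {"grip": 1, "linear": [0, 0.05, 0], "twist": 0}, {"grip": 1, "linear": [0, 0.02, 0], "twist": 0}]}}

```text
clock: 37.65
eef_pos: [0.6086, -0.2678, 0.0388]
tool_rot: [-0.041, 0.708, -0.706, 0.002]
ft_force: [0.3, -0.0, -0.3]
grip_width: 0.0371
```

```bash
python3 st.py
```

```text
37.65 [ 0.6086 -0.2678  0.0388] [-0.006  0.026 -0.059 -0.084 -0.001  0.001] 0.0371 [ 0.3 -0.  -0.3]
37.7 [ 0.6083 -0.2677  0.0383] [-0.001 -0.008  0.02   0.024  0.001 -0.   ] 0.0371 [ 0.1  0.2 -0.9]
37.75 [ 0.6088 -0.2679  0.0392] [ 0.001 -0.016  0.026  0.009 -0.    -0.001] 0.0372 [ 0.4  0.4 -0.5]
[[-0.997, -0.055, 0.06], [-0.06, 0.001, -0.998], [0.055, -0.998, -0.004]]
```

View pics/w_st.png

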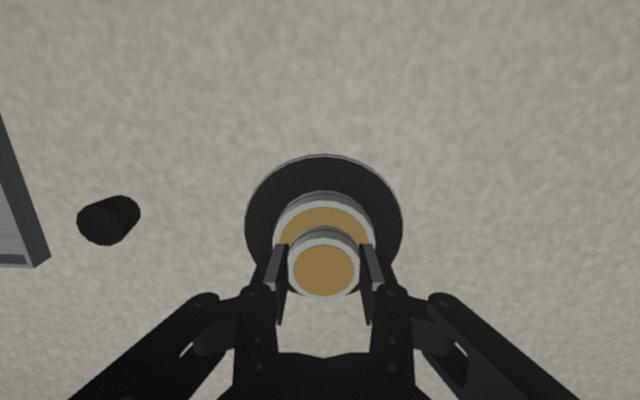

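Emit:
{"method": "move_arm", "body": {"increments": [{"grip": 1, "linear": [0, 0.015, 0], "twist": 0}, {"grip": 1, "linear": [0, 0.012, 0], "twist": 0}, {"grip": 1, "linear": [0, 0.008, 0], "twist": 0}, {"grip": 1, "linear": [0, 0.003, 0], "twist": 0}, {"grip": 1, "linear": [0, 0, 0], "twist": 0}]}}

```text
clock: 38.25
eef_pos: [0.6098, -0.2692, 0.0343]
tool_rot: [-0.039, 0.707, -0.706, 0.003]
ft_force: [-0.8, -0.6, 0.1]
grip_width: 0.037
```

```bash
python3 st.py
```

```text
38.25 [ 0.6098 -0.2692  0.0343] [-0.002 -0.003  0.002  0.001 -0.     0.   ] 0.037 [-0.8 -0.6  0.1]
38.3 [ 0.6098 -0.2692  0.0344] [ 0.     0.001 -0.    -0.001  0.001 -0.001] 0.0369 [-0.6 -0.2  0.5]
38.35 [ 0.6098 -0.2692  0.0344] [-0.    -0.001 -0.     0.     0.    -0.001] 0.0372 [ 1.   0.3 -0.6]
[[-0.997, -0.05, 0.059], [-0.059, -0.001, -0.998], [0.05, -0.999, -0.002]]
```

Emit:
{"method": "move_arm", "body": {"increments": [{"grip": 1, "linear": [0, 0.008, -0.005], "twist": 0}, {"grip": 1, "linear": [0, 0.004, 0], "twist": 0}, {"grip": 1, "linear": [0, 0, 0], "twist": 0}, {"grip": 1, "linear": [0, 0, 0], "twist": 0}, {"grip": 1, "linear": [0, 0, 0], "twist": 0}]}}

```text
clock: 38.85
eef_pos: [0.6102, -0.2685, 0.0333]
tool_rot: [0.038, -0.706, 0.707, -0.004]
ft_force: [0.1, -0.3, 0.9]
grip_width: 0.037
```

```bash
python3 st.py
```

```text
38.85 [ 0.6102 -0.2685  0.0333] [ 0.001 -0.001  0.001 -0.     0.001  0.   ] 0.037 [ 0.1 -0.3  0.9]
38.9 [ 0.6103 -0.2685  0.0333] [-0.002 -0.001  0.002  0.001 -0.     0.   ] 0.037 [-0.5  0.2  0.6]
38.95 [ 0.6102 -0.2685  0.0332] [ 0.    -0.    -0.002 -0.001  0.001  0.   ] 0.0369 [-0.7  0.1  0.9]
[[-0.997, -0.049, 0.059], [-0.059, -0.002, -0.998], [0.049, -0.999, -0.001]]
```

Emit:
{"method": "move_arm", "body": {"increments": [{"grip": 1, "linear": [0, 0.002, 0], "twist": 0}, {"grip": 0.35, "linear": [0, 0, 0], "twist": 0}, {"grip": 0.35, "linear": [0, 0, 0], "twist": 0}, {"grip": 0.35, "linear": [0, 0, 0], "twist": 0}, {"grip": 0.35, "linear": [0, 0, 0], "twist": 0}]}}

```text
clock: 39.45
eef_pos: [0.61, -0.2681, 0.0322]
tool_rot: [-0.038, 0.707, -0.707, 0.003]
ft_force: [0.1, 0.3, 0.2]
grip_width: 0.0556
```

Emit:
{"method": "move_arm", "body": {"increments": [{"grip": 0.3, "linear": [0, -0.06, 0], "twist": 0}, {"grip": 0.3, "linear": [0, -0.15, 0], "twist": 0}, {"grip": 0.2, "linear": [0, -0.2, 0], "twist": 0}, {"grip": 0.2, "linear": [0, -0.18, 0], "twist": 0}, {"grip": 0.2, "linear": [0, -0.08, 0], "twist": 0}]}}

```text
clock: 39.95
eef_pos: [0.6142, -0.2668, 0.1686]
tool_rot: [-0.041, 0.708, -0.705, 0.0]
ft_force: [0.4, -0.3, 0.8]
grip_width: 0.0683
```

```bash
python3 look.py .608 -.267 .042 .03;python3 look.py .608 -.267 .028 .035
```

```text
clock 39.95 tcp [ 0.6142 -0.2668  0.1686] tooly [-0.058  0.002 -0.998] yaw(z) -86.62 w 0.0683
1309 mean [ 0.6096 -0.2686  0.0416] circ [ 0.6087 -0.2688] 0.0201 rect [ 0.6086 -0.2686] [0.0389 0.0391] 34.9
dworld [-0.0055 -0.002 ]
clock 40.0 tcp [ 0.6153 -0.2672  0.1711] tooly [-0.054  0.001 -0.999] yaw(z) -86.61 w 0.0683
1276 mean [ 0.6142 -0.2666  0.0275] circ [ 0.6082 -0.2678] 0.03 rect [ 0.6084 -0.2677] [0.0591 0.059 ] 74.9
dworld [-0.007  -0.0005]
```

Emit:
{"method": "move_arm", "body": {"increments": [{"grip": 0.2, "linear": [0.1, -0.05, 0], "twist": 0}, {"grip": 0.2, "linear": [0.15, 0, 0.1], "twist": 0}, {"grip": 0.2, "linear": [0.15, 0, 0.15], "twist": 0}, {"grip": 0.2, "linear": [0.1, 0, 0.15], "twist": 0}, {"grip": 0.2, "linear": [0.05, 0, 0.05], "twist": 0}]}}

```text
clock: 40.55
eef_pos: [0.508, -0.3618, 0.179]
tool_rot: [-0.045, 0.709, -0.704, 0.002]
ft_force: [-0.8, -0.3, -0.9]
grip_width: 0.0683
```

Run:
```python
from h import *
im,d,P=cam("top");cv2.imwrite("pics/end.png",im)
Q=P.reshape(-1,3)
for n,x,y,z,r in(("tall",.633,-.04,.073,.03),("short",.6355,.028,.051,.03),("box",.6076,.2706,.038,.05),("timer",.404,.311,.018,.035),("marker",.647,.14,.0125,.07),("ds",.6085,-.268,.042,.03),("dl",.608,-.2675,.028,.04)):
    S=Q[(abs(Q[:,2]-z)<.005)&(np.hypot(Q[:,0]-x,Q[:,1]-y)<r)]
    if len(S)<5: print(n,len(S));continue
    rc=cv2.minAreaRect(S[:,:2].astype(np.float32));print(n,len(S),np.round(rc[0],4),np.round(rc[1],3),round(rc[2],1),S[:,2].mean().round(4))
```

```text
tall 107 [ 0.6333 -0.041 ] [0.025 0.025] 27.1 0.0726
short 233 [0.6358 0.0255] [0.038 0.038] 34.6 0.0508
box 560 [0.6076 0.2686] [0.035 0.085] 4.6 0.0379
timer 376 [0.4038 0.3109] [0.042 0.046] 1.0 0.0179
marker 288 [0.648 0.135] [0.093 0.099] 41.2 0.0128
ds 246 [ 0.6087 -0.2698] [0.038 0.039] 33.8 0.0425
dl 274 [ 0.6075 -0.2688] [0.058 0.059] 2.2 0.0279
```

View pics/end.png

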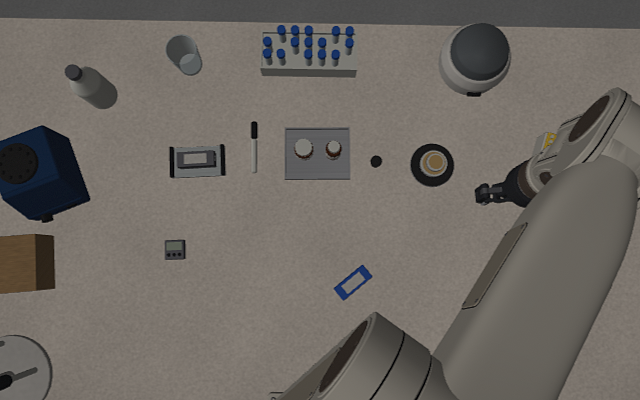

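The final view shows both bottles in the tray at (303,148) and (333,149). The box is in the dock (196,158) and the dishes are stacked on the stand (433,161). The pen, timer, black cap and blue box are where they were at the start.

```bash
python3 -c "
from workcell import bot
o=bot.get_obs();print(o['clock'],o['ft_force'],abs(o['joint_vel']).max());print(bot.job_done())"
```

```text
40.6 [-1.5704732   0.39527441 -0.84639996] 0.05107936525138759
the job is handed in; nothing more can be done
None
```

I moved all five things to their places and handed the job in at 40.6 s. The arm was clear of everything and no drops showed in the checks. The hand-in reports no verdict, so the figures below come from my own camera checks.

| Thing | Measured result | Limit |
|---|---|---|
| Large dish | about 0.5–1.7 mm from the stand's middle | 15 mm |
| Small dish on the large one | about 1–2 mm off centre | 10 mm |
| Tall bottle | x +2 mm, y −36 mm from the tray centre, cap top at 73 mm | x ±41 mm, y ±56 mm |
| Short bottle | x +5 mm, y +30 to +33 mm from the tray centre, cap top at 51 mm | x ±37 mm, y ±52 mm |
| Slide box | about 2 mm across, 0–2 mm along, 0.4° off line | 15 mm, 14 mm, 0.2 rad |

- **Upright:** the top heights fit things standing flat on their places. I did not measure tilt separately.
- **Left alone:** the timer measured within 0.2 mm of its start. The pen looks unmoved in the picture, but its last numerical check was spoiled because the search area also took in the tray rim. The blue look-alike and the loose black cap look unmoved too.
- **What went wrong on the way:**
  - The first grasp on the short bottle was too high, so I released it and gripped again. The fingers touched the bench briefly, at about 21 N.
  - The tool slowly tilted, up to 0.087 rad. I turned the jaws along y for the dishes so the tilt would not tip them.
- **Disagreement:** the top and wrist cameras differed by up to about 2–3 mm, well inside the margins.

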